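Lay out the prayer bead mending corner on its matching felt pads

ROBOT

A 6-joint arm with a two-finger parallel gripper is mounted at the origin on the work surface. World frame = base frame: x ahead of the robot, y to its left, z up, the work surface at z = 0. Lengths are in m, angles in rad, forces in N, time in s.
With the tool pointing down it reaches from about 0.35 to 0.875 m from the base axis. Payload 4.2 kg.
Tool frame: the origin (TCP) lies between the finger pads; the fingertips stand 8 mm ahead of it and the grasp point (between the pads) lies 11 mm behind it; z points along the fingers, y is the line along which they close (so a half turn about z gives the same grasp; the last joint's range is limited). The gripper opens to 85 mm and grips with 20 to 120 N. Pads are 22 mm wide; open, the fingers measure 114 mm over their backs; the gripper's body (76 mm by 85 mm) begins 54 mm behind the grasp point. The pads swing forward as they close: fully open they stand 13 mm farther back than shut.
Start: joints at [-0.897, 0.385, 0.008, 0, -1.194, -0.259], TCP at [0.252, -0.572, 0.214] pointing down, gripper open.
Joint ranges: [-3.14, 3.14], [-1.21, 2.06], [-1.07, 1.41], [-3.16, 2.05], [-2.99, -0.16], [-3.1, 3.1]. Speed limits (rad/s): [2.79, 2.79, 3.14, 3.14, 3.14, 3.14].

INTERFACE

Orientations are given as a 3x3 rotation matrix whose columns are the frame's x, y, z axes.
In Python, from cell import bot gives the robot as it stands.
- The arm moves only by the tool arm_command, never from a script. Its argument "targets" is a list that holds one entry, the list of rows, each a list of 7 numbers: the shift along the tool's x, y, z as a fraction of full scale, then the turn, a rotation vector about the tool's x, y, z as a fraction of full scale, then the opening, from 0 (shut) to 1 (fully open). In form: [[[tx, ty, tz, rx, ry, rz, fingers], ...]]. A call has exactly 8 rows; each row is the pose to reach, as a shift and turn from the pose commanded when the call began, along the tool's axes at that moment, turning the shorter way round; what a row does not reach only later rows make up. Full scale, the value 1, is 120 mm for a shift and 360 degrees for a turn. A row lasts 1/12 s, in which the tool goes at most 41.7 mm and 7.16 degrees, less where a joint would pass 70% of its speed; a pose out of reach is approached as far as the arm can. A call with a number of a shift or a turn outside -1 to 1 is refused whole. A call with a gripper value outside its range is refused whole. The fingers move at their own pace and stop on an object; "newtons" is the grip in N (left out, the last holds). Time passes only in rows, so rows that repeat a pose let the fingers close, or fill a call up. It gives the time, the measured TCP pose, the force, the opening and the grip force at its end, in the units of the state.
- bot.observe(): the state, without advancing time (a new reading comes with each control period).
- bot.camera(name): name is "side" or "top" or "wrist"; returns (picture, depth): 420x560x3 uint8, red, green, blue; 420x560 float32, m along the optical axis (not along the pixel's ray), 0 where there is no reading.
- bot.get_calibration(name): a dict with "fx", "fy", "cx", "cy" (pixels), "dist" ([k1, k2, p1, p2, k3] as OpenCV has them; the pictures are not rectified), "eye" and "attitude" of the camera in the world. Camera axes: x right, y down, z forward; pixel columns grow to the right and rows downward; lengths in m; the calibration is good to about 2 mm. A picture is of the moment at which its call begins: read the wrist's pose just before it. get_calibration takes no time and is no camera call; for the wrist camera it gives the pose at the moment of the call.
- bot.job_done(): hands the job in; it is judged then, once.
Trained networks look in the newest picture that a camera, given by its name, has taken for a name from the list of things; names that differ only in an ending like _2 or _b are one class to them, and where a whole thing is asked for, a point or a joint stands for the part that bears it (a point fixed in the world has none). Each returns a list of dicts, best first, with "p" (0 to 1); they miss things now and then, are a little off and sometimes report something else, mostly with a low value. They report only what shows in the picture. A call takes as long as a camera call. They do not tell look-alikes from the thing itself.
- bot.spot_in(camera, name): "box" ([centre column, centre row, width, height] in pixels, round what is visible of it).
- bot.trace(camera, name): "mask" (420x560 bool, what is visible of it) and "box" ([centre column, centre row, width, height] in pixels, round what is visible of it).
The state is a dict: "time_s": time; "joint_positions": joint angles; "qd": joint speeds; "joint_efforts": joint torques, N m; "eef_pos": TCP position; "tcp_rot": TCP orientation; "ft_force": force on the tool from outside, world axes, zero at the start; "torque": the same for the moment, N m; "opening": finger opening in m; "gripper_force": force on a finger pad.
Only numpy, scipy, OpenCV 4.12 (cv2) and the standard library are available. Lean on these libraries where they do the work, as an engineer would, in place of code of your own. Each camera call takes 0.05 s, during which the arm holds its last target. There are 200 camera calls.

TASK

Set up the mending corner: carry the hexagonal bead jar, the brass cup, the oblong bakelite tray and the rose quartz finial each to the pad whose felt outline matches its foot (hexagonal, large round, oblong, small round), and set it down upright and centred on the felt, with the jar's flats and the tray's sides lined up with their outlines. Set things down rather than dropping them or knocking them over, and leave the cord reel and the loupe where they stand.

Things in the scene. Friction and masses are not known exactly. Their poses are not given: they have to be found in the camera images.
- jar: Hexagonal glass jar of black onyx beads with a round brass lid, standing upright. Hexagonal body 56 mm across flats (64.6 mm across corners), 52 mm high; lid 44 mm diameter on top, overall 68 mm high; about 160 g. Origin: centre of its underside; z up, two corners lie along its x axis (+x and -x), two flats face its +y and -y (the other flats every 60 degrees).
- cup: Round brass bead cup, open at the top, straight sided, 56 mm outside diameter, 42 mm high, wall 3 mm, a few black beads at its bottom (stuck, they do not roll); about 130 g. Origin: centre of its underside, z up.
- tray: Oblong brown bakelite tray, open at the top, 90 mm long (its x) by 50 mm wide (its y) by 26 mm high, wall 4 mm, two cross walls; about 90 g. Origin: centre of its underside, z up.
- finial: Rose quartz finial (pink turned stone) standing upright, 67 mm high: round foot 36 mm diameter and 6 mm high, straight stem 26 mm diameter from 10 to 42 mm height, a 32 mm collar at 45 to 49 mm, then a pointed top; about 60 g. Origin: centre of its underside, z up.
- jar_pad: Fixed wooden plaque lying flat on the counter, 3.5 mm thick, with a grey felt inlay in the middle whose top is 4 mm above the counter. HEXAGONAL: plaque 76 mm across flats, felt 58 mm across flats. Origin: centre of its underside, on the counter; corners along its x axis, flats facing +y and -y, as on the jar.
- cup_pad: Fixed wooden plaque lying flat on the counter, 3.5 mm thick, with a grey felt inlay in the middle whose top is 4 mm above the counter. LARGE ROUND: plaque 76 mm diameter, felt 58 mm diameter. Origin: centre of its underside, on the counter.
- tray_pad: Fixed wooden plaque lying flat on the counter, 3.5 mm thick, with a grey felt inlay in the middle whose top is 4 mm above the counter. OBLONG: plaque 108 mm (its x) by 68 mm (its y), felt 92 by 52 mm. Origin: centre of its underside, on the counter.
- finial_pad: Fixed wooden plaque lying flat on the counter, 3.5 mm thick, with a grey felt inlay in the middle whose top is 4 mm above the counter. SMALL ROUND: plaque 54 mm diameter, felt 38 mm diameter. Origin: centre of its underside, on the counter.
- reel: Bystander, loose, not to be disturbed: small wooden reel of cream cord standing upright, flanges 32 mm diameter, 30 mm high. Origin: centre of its underside, z up.
- loupe: Bystander, loose, not to be disturbed: black eye loupe standing upright, 24 mm diameter at the bottom, 32 mm at the top, 28 mm high. Origin: centre of its underside, z up.
Things that resemble listed ones, but are neither listed nor needed, are in the scene too. What is shaped like the finial but orange or red is not meant.

How it is judged:
By the outcome, as a careful person would: the job done as asked, in the order asked, and still so for the second after the job is handed in, with the robot touching nothing.
It also fails if it takes over 118 s, if anything falls off the work surface, if the arm or the gripper's body presses on something with over 40 N, if the wrist force passes 120 N, or if a joint passes its speed limit or range.

## Working session

There is one attempt and no reset: what is moved stays moved. The work goes in short steps, Python scripts to look and compute and a tool call to move; the robot and the scene stay as the last step left them, time stands still between calls to the robot, and variables do not carry over. Pictures are saved under pics/ and viewed, at most 14 in all, crops included, and the job is handed in when it is done.

Besides the shell and the picture viewer there is one more tool, called after "Request:" as name([rows], argument=value, ...), one row to a line, values as JSON. arm_command: Moves the arm, as the interface text tells. Its arguments: {"type":"object","properties":{"targets":{"type":"array"},"newtons":{"type":"number"}},"required":["targets"]}

```bash
ls; mkdir -p pics; python3 - <<'E'
from cell import bot
import cv2
s=bot.observe();print(s)
for n in("top","side"):
    p,d=bot.camera(n);cv2.imwrite(f"pics/{n}0.png",p[:,:,::-1]);c=bot.get_calibration(n);print(n,c)
E
```

```text
pics
{'time_s': 0.0, 'joint_positions': array([-8.97405637e-01,  3.85555185e-01,  6.62098274e-03, -5.36418238e-04,
       -1.19400162e+00, -2.58615887e-01]), 'qd': array([-0.00136189, -0.00020341,  0.00016641, -0.00089138, -0.0001429 ,
       -0.00105588]), 'joint_efforts': array([ 3.75515510e-04, -3.92290020e+01,  1.88397235e+01,  4.18608472e+00,
       -4.71681298e-03,  3.95836921e-06]), 'eef_pos': array([ 0.25164377, -0.57141203,  0.21241501]), 'tcp_rot': array([[-9.15286798e-01, -4.02801671e-01, -9.44337439e-04],
       [-4.02802772e-01,  9.15284651e-01,  1.98349549e-03],
       [ 6.53822672e-05,  2.19584897e-03, -9.99997587e-01]]), 'ft_force': array([0.63079308, 0.29626468, 0.93616852]), 'torque': array([-0.05597426, -0.00876372, -0.00472525]), 'gripper_force': 0.0, 'opening': 0.08553284664254016}
top {'fx': 380.982993659793, 'fy': 380.982993659793, 'cx': 286.6279259429701, 'cy': 209.98180644272998, 'dist': array([-0.03263174,  0.        ,  0.        ,  0.        ,  0.        ]), 'eye': array([0.39962437, 0.00400761, 0.75544636]), 'attitude': array([[-0.00615932, -0.98737528,  0.15827858],
       [-0.99991229,  0.00422533, -0.01255249],
       [ 0.01172524, -0.15834202, -0.9873147 ]])}
side {'fx': 451.0155851567706, 'fy': 451.0155851567706, 'cx': 272.5126888129822, 'cy': 210.45591899167988, 'dist': array([-0.05058779,  0.        ,  0.        ,  0.        ,  0.        ]), 'eye': array([0.34746713, 0.66818488, 0.56760458]), 'attitude': array([[-0.95666256, -0.18476499,  0.22507475],
       [-0.29063396,  0.55770424, -0.77749462],
       [ 0.01812864, -0.80921436, -0.58723375]])}
```

View pics/top0.png

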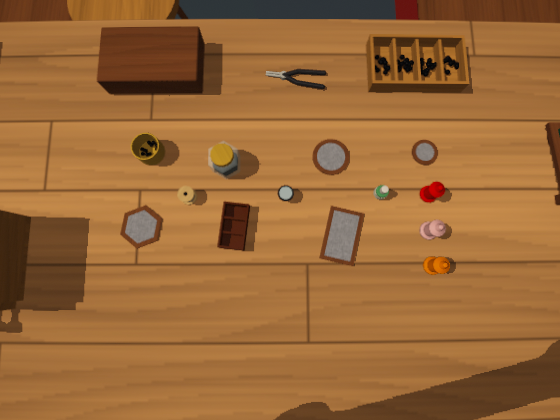

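View pics/side0.png

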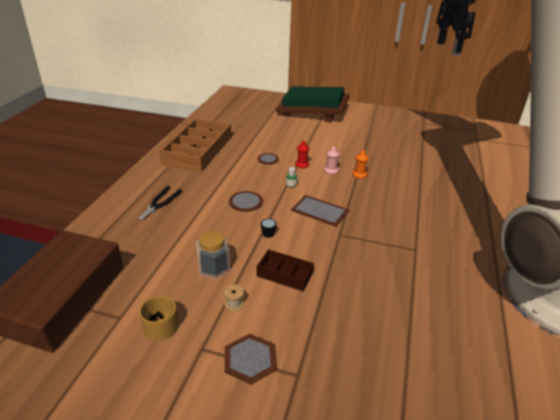

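Top picture: cup (146,149), jar (223,158), reel (186,195), loupe (286,193), tray (234,226). Pads: jar_pad (141,227), cup_pad (331,157), finial_pad (425,152), tray_pad (342,236). 
Confusable with the finial: pink (433,229), red (432,191), orange (437,265) and the green bottle (382,192). The pink one is right. For the tray and cup, the wooden bead box at (418,64) and the dark box at (152,60) are the look-alikes.

```bash
cat > h.py <<'E'
from cell import bot
import numpy as np, cv2
NAMES="jar cup tray finial jar_pad cup_pad tray_pad finial_pad reel loupe".split()
def rays(c,uv):
    K=np.array([[c['fx'],0,c['cx']],[0,c['fy'],c['cy']],[0,0,1]])
    n=cv2.undistortPoints(np.float64(uv).reshape(-1,1,2),K,c['dist'])[:,0]
    return np.c_[n,np.ones(len(n))]
def cloud(c,d,mask):
    v,u=np.nonzero(mask&(d>0)); r=rays(c,np.c_[u,v])*d[v,u][:,None]
    return r@c['attitude'].T+c['eye']
def onplane(c,uv,z):
    r=rays(c,uv)@c['attitude'].T; return c['eye']+r*((z-c['eye'][2])/r[:,2])[:,None]
E
python3 - <<'E'
from h import *
np.set_printoptions(precision=4,suppress=True)
for cam in("top","side"):
    p,d=bot.camera(cam);c=bot.get_calibration(cam)
    for n in NAMES:
        for t in bot.trace(cam,n)[:4 if n=='finial' else 2]:
            if t['p']<.3: continue
            m=t['mask'];P=cloud(c,d,m)
            if len(P)<5: continue
            zt=np.percentile(P[:,2],[2,50,98]); top=P[P[:,2]>zt[2]-.006]
            print(cam,n,round(t['p'],2),np.round(t['box']),p[m].mean(0).round(),'z',zt,'mid',(top.min(0)+top.max(0))[:2]/2,'ext',np.ptp(top,0)[:2])
E
```

```text
top jar 0.89 [223. 161.  32.  39.] [139. 111.  55.] z [0.0099 0.0575 0.0706] mid [0.6153 0.1176] ext [0.0423 0.0417]
top cup 0.97 [149. 151.  34.  32.] [84. 60. 18.] z [0.0031 0.0163 0.0431] mid [0.6405 0.2701] ext [0.0541 0.054 ]
top tray 0.68 [235. 227.  34.  44.] [67. 29. 14.] z [0.0024 0.006  0.0281] mid [0.4872 0.0981] ext [0.0913 0.0572]
top finial 0.89 [434. 191.  25.  23.] [164.   4.   1.] z [0.0053 0.0499 0.0658] mid [ 0.5517 -0.2916] ext [0.0118 0.0113]
top finial 0.88 [434. 230.  24.  19.] [185. 133. 120.] z [0.0029 0.0501 0.0667] mid [ 0.4786 -0.2857] ext [0.0094 0.0096]
top finial 0.69 [434. 267.  35.  18.] [186.  93.   3.] z [0.0008 0.0493 0.0662] mid [ 0.4099 -0.2901] ext [0.0109 0.0126]
top jar_pad 0.84 [140. 227.  42.  41.] [127. 101.  84.] z [0.0014 0.0043 0.0071] mid [0.4876 0.2846] ext [0.0803 0.0825]
top cup_pad 0.73 [330. 157.  39.  34.] [126. 103.  88.] z [0.0013 0.004  0.0066] mid [ 0.6299 -0.0962] ext [0.0733 0.0723]
top finial_pad 0.97 [427. 152.  24.  23.] [122.  95.  79.] z [0.001  0.0039 0.0067] mid [ 0.6405 -0.2915] ext [0.0522 0.0514]
top reel 0.64 [187
[... 1226 characters left out ...]
 [107.  86.  78.] z [-0.0001  0.0037  0.0059] mid [ 0.6309 -0.0989] ext [0.0749 0.0801]
side tray_pad 0.84 [320. 212.  62.  31.] [107.  89.  83.] z [0.0008 0.0038 0.0059] mid [ 0.4687 -0.1143] ext [0.1184 0.0914]
side finial_pad 0.76 [268. 158.  24.  12.] [104.  83.  75.] z [0.0015 0.0039 0.0059] mid [ 0.6399 -0.2905] ext [0.0504 0.0587]
side reel 0.68 [232. 300.  14.  24.] [158. 121.  81.] z [-0.0001  0.0282  0.0312] mid [0.5489 0.1915] ext [0.0307 0.0315]
side loupe 0.77 [266. 226.  15.  15.] [70. 69. 66.] z [0.0027 0.0256 0.0303] mid [ 0.5489 -0.0003] ext [0.027  0.0293]
side loupe 0.42 [249. 360.  51.  52.] [104.  84.  76.] z [0.0009 0.0039 0.0061] mid [0.4889 0.2838] ext [0.0859 0.0824]
```

Request:
arm_command([
  [[-0.25,0.115,0,0,0,0.0165,1],[-0.5,0.23,0,0,0,0.033,1],[-0.75,0.345,0,0,0,0.0495,1],[-1,0.46,0,0,0,0.066,1],[-1,0.46,0,0,0,0.066,1],[-1,0.46,0,0,0,0.066,1],[-1,0.46,0,0,0,0.066,1],[-1,0.46,0,0,0,0.066,1]],
])

```text
time_s: 1.87
eef_pos: [0.339, -0.4736, 0.2135]
tcp_rot: [[-1.0, 0.0, -0.0], [0.0, 1.0, -0.0], [0.0, -0.0, -1.0]]
ft_force: [0.2, 0.2, -0.0]
opening: 0.0851
gripper_force: 0.0
```

Request:
arm_command([
  [[-0.2,0.2,0,0,0,0,1],[-0.4,0.4,0,0,0,0,1],[-0.6,0.6,0,0,0,0,1],[-0.8,0.8,0,0,0,0,1],[-1,1,0,0,0,0,1],[-1,1,0,0,0,0,1],[-1,1,0,0,0,0,1],[-1,1,0,0,0,0,1]],
])

```text
time_s: 2.53
eef_pos: [0.4589, -0.3537, 0.2133]
tcp_rot: [[-1.0, 0.001, -0.001], [0.001, 1.0, 0.0], [0.001, 0.0, -1.0]]
ft_force: [-0.1, 0.5, -0.5]
opening: 0.0855
gripper_force: 0.0
```

```bash
python3 - <<'E'
from h import *
np.set_printoptions(precision=4,suppress=True)
s=bot.observe();c=bot.get_calibration('wrist');print(s['time_s'],s['eef_pos'],s['tcp_rot'],s['joint_positions'],c)
print('cam in tool',s['tcp_rot'].T@(c['eye']-s['eef_pos']),s['tcp_rot'].T@c['attitude'])
p,d=bot.camera('wrist');cv2.imwrite('pics/w0.png',p[:,:,::-1])
E
```

```text
2.5333 [ 0.4589 -0.3537  0.2133] [[-1.      0.0007 -0.0006]
 [ 0.0007  1.      0.0001]
 [ 0.0006  0.0001 -1.    ]] [-0.3772  0.3079 -0.1074  0.0001 -1.1562 -1.1943] {'fx': 304.2707588031575, 'fy': 304.2707588031575, 'cx': 278.16040230228793, 'cy': 207.74998910302267, 'dist': array([-0.0369,  0.    ,  0.    ,  0.    ,  0.    ]), 'eye': array([ 0.3785, -0.3532,  0.3733]), 'attitude': array([[ 0.    ,  0.9501,  0.312 ],
       [ 1.    , -0.0001,  0.0001],
       [ 0.0001,  0.312 , -0.9501]])}
cam in tool [ 0.0805  0.0005 -0.16  ] [[ 0.0007 -0.9499 -0.3126]
 [ 1.      0.0006  0.0002]
 [-0.     -0.3126  0.9499]]
```

Request:
arm_command([
  [[0,0.25,0,0,0,0,1],[0,0.5,0,0,0,0,1],[0,0.75,0,0,0,0,1],[0,1,0,0,0,0,1],[0,1,0,0,0,0,1],[0,1,0,0,0,0,1],[0,1,0,0,0,0,1],[0,1,0,0,0,0,1]],
])

```text
time_s: 3.25
eef_pos: [0.4592, -0.2343, 0.2135]
tcp_rot: [[-1.0, 0.002, 0.0], [0.002, 1.0, -0.0], [-0.0, -0.0, -1.0]]
ft_force: [-0.3, 0.8, -1.0]
opening: 0.0857
gripper_force: 0.0
```

```bash
cat >> h.py <<'E'
np.set_printoptions(precision=4,suppress=True)
def felt(p,c,z=.004):
    """grey felt blobs -> contours on plane z (world xy)"""
    hsv=cv2.cvtColor(p,cv2.COLOR_RGB2HSV)
    m=((hsv[...,1]<70)&(hsv[...,2]>60)&(hsv[...,2]<200)).astype(np.uint8)
    m=cv2.morphologyEx(m,cv2.MORPH_OPEN,np.ones((3,3)))
    out=[]
    for k in cv2.findContours(m,cv2.RETR_EXTERNAL,cv2.CHAIN_APPROX_NONE)[0]:
        if cv2.contourArea(k)<200: continue
        out.append(onplane(c,k[:,0].astype(float),z)[:,:2])
    return out
def fit(q):
    """area centroid, area, rect(ctr,size,ang long axis), hex corner angle mod 60"""
    f=(q*1000).astype(np.float32).reshape(-1,1,2)
    M=cv2.moments(f);ctr=np.array([M['m10'],M['m01']])/M['m00']/1000
    (rc,sz,a)=cv2.minAreaRect(f)
    if sz[0]<sz[1]: a+=90
    r=q-ctr;th=np.arctan2(r[:,1],r[:,0]);rad=np.hypot(*r.T)
    o=np.argsort(th);th=th[o];rad=rad[o];g=np.linspace(-np.pi,np.pi,721)[:-1];R=np.interp(g,th,rad,period=2*np.pi)
    hexa=-np.degrees(np.angle((R*np.exp(-6j*g)).sum()))/6; amp=abs((R*np.exp(-6j*g)).sum())/R.sum()
    pca=np.degrees(.5*np.arctan2(2*M['mu11'],M['mu20']-M['mu02']))
    return dict(ctr=ctr,area=M['m00'],rc=np.array(rc)/1000,sz=np.round(sz,1),ang=round(a%180,1),pca=round(pca%180,1),hex=round(hexa,1),amp=round(amp,3))
E
python3 - <<'E'
from h import *
p,d=bot.camera('wrist');c=bot.get_calibration('wrist');cv2.imwrite('pics/w1.png',p[:,:,::-1])
for q in felt(p,c): print(fit(q))
for n in('finial','reel','loupe'):
  for t in bot.trace('wrist',n):
    if t['p']>.3:
      P=cloud(c,d,t['mask']);z=np.percentile(P[:,2],[2,98]);T=P[P[:,2]>z[1]-.006];print(n,t['p'],np.round(t['box']),p[t['mask']].mean(0).round(),z,(T.min(0)+T.max(0))/2)
E
```

```text
{'ctr': array([ 0.6409, -0.291 ]), 'area': 1007.9466541474685, 'rc': array([ 0.6413, -0.2908]), 'sz': array([35.4, 36.1]), 'ang': 90.1, 'pca': np.float64(106.5), 'hex': np.float64(22.4), 'amp': np.float64(0.002)}
{'ctr': array([ 0.6294, -0.4025]), 'area': 1202.251091000624, 'rc': array([ 0.6246, -0.4009]), 'sz': array([ 21.6, 101.9]), 'ang': 152.2, 'pca': np.float64(148.2), 'hex': np.float64(27.8), 'amp': np.float64(0.172)}
{'ctr': array([ 0.6281, -0.0667]), 'area': 1235.863190280972, 'rc': array([ 0.6247, -0.067 ]), 'sz': array([103.4,  22.9]), 'ang': 27.7, 'pca': np.float64(32.0), 'hex': np.float64(-27.2), 'amp': np.float64(0.191)}
{'ctr': array([0.5622, 0.0137]), 'area': 583.7389722953958, 'rc': array([0.5626, 0.0137]), 'sz': array([28. , 27.1]), 'ang': 89.6, 'pca': np.float64(51.8), 'hex': np.float64(-20.7), 'amp': np.float64(0.003)}
{'ctr': array([ 0.4683, -0.1143]), 'area': 4573.236683554016, 'rc': array([ 0.4684, -0.1143]), 'sz': array([52. , 91.8]), 'ang': 166.2, 'pca': np.float64(166.2), 'hex': np.float64(16.2), 'amp': np.float64(0.041)}
finial 0.95 [233. 197.  32.  39.] [169. 112. 101.] [0.0036 0.0656] [ 0.4774 -0.2874  0.0633]
finial 0.9 [234. 254.  27.  42.] [138.  29.  12.] [-0.0002  0.0657] [ 0.5507 -0.2918  0.0636]
finial 0.81 [225. 135.  35.  34.] [182.  80.   1.] [0.0016 0.0658] [ 0.4083 -0.2909  0.0637]
loupe 0.82 [459. 250.  30.  29.] [91. 83. 71.] [-0.0009  0.0293] [ 0.5496 -0.0026  0.0266]
```

View pics/w1.png

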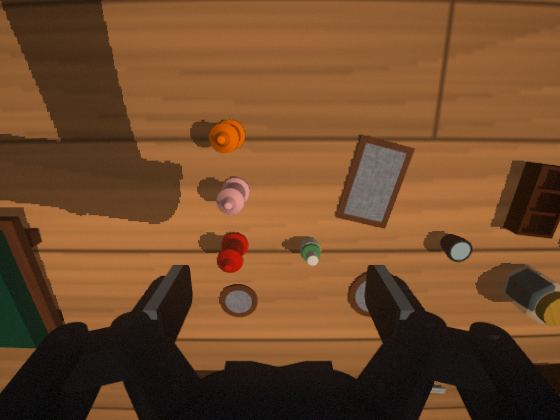

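Request:
arm_command([
  [[0,0.25,0,0,0,0,1],[0,0.5,0,0,0,0,1],[0,0.75,0,0,0,0,1],[0,1,0,0,0,0,1],[0,1,0,0,0,0,1],[0,1,0,0,0,0,1],[0,1,0,0,0,0,1],[0,1,0,0,0,0,1]],
])

```text
time_s: 4.12
eef_pos: [0.4595, -0.1138, 0.2134]
tcp_rot: [[-1.0, 0.001, -0.0], [0.001, 1.0, -0.0], [0.0, -0.0, -1.0]]
ft_force: [-0.5, 1.0, 0.0]
opening: 0.0856
gripper_force: 0.0
```

Request:
arm_command([
  [[0,0.25,0,0,0,0,1],[0,0.5,0,0,0,0,1],[0,0.75,0,0,0,0,1],[0,1,0,0,0,0,1],[0,1,0,0,0,0,1],[0,1,0,0,0,0,1],[0,1,0,0,0,0,1],[0,1,0,0,0,0,1]],
])

```text
time_s: 4.78
eef_pos: [0.4594, 0.0058, 0.2134]
tcp_rot: [[-1.0, 0.002, -0.0], [0.002, 1.0, -0.0], [0.0, -0.0, -1.0]]
ft_force: [0.2, 0.2, 0.2]
opening: 0.0856
gripper_force: 0.0
```

```bash
cat > look.py <<'E'
from h import *
import sys
tag=sys.argv[1]
s=bot.observe();print(s['time_s'],s['eef_pos'],s['joint_positions'])
c=bot.get_calibration('wrist');p,d=bot.camera('wrist');cv2.imwrite(f'pics/{tag}.png',p[:,:,::-1])
for q in felt(p,c):
    f=fit(q); print('felt',f['ctr'],f['area'],f['sz'],'pca',f['pca'],'hex',f['hex'],f['amp'])
for n in sys.argv[2:]:
  for t in bot.trace('wrist',n)[:3]:
    if t['p']>.3:
      P=cloud(c,d,t['mask']);z=np.percentile(P[:,2],[2,98]);T=P[P[:,2]>z[1]-.006];
      R=cv2.minAreaRect((T[:,:2]*1000).astype(np.float32))
      print(n,round(t['p'],2),np.round(t['box']),p[t['mask']].mean(0).round(),'z',z,'mid',(T.min(0)+T.max(0))[:2]/2,'rect',np.round(R[0],1),np.round(R[1],1),round(R[2],1))
E
python3 look.py w2 jar cup tray reel loupe
```

```text
4.7833 [0.4594 0.0058 0.2134] [ 0.3679  0.0998 -0.3777  0.0001 -1.0938 -1.9406]
felt [ 0.6408 -0.2907] 1018.0645185336471 [36.4 35.8] pca 127.2 hex -8.1 0.003
felt [ 0.6312 -0.0939] 2298.046115607489 [50.  57.4] pca 171.5 hex -0.6 0.004
felt [0.628  0.1734] 1279.8032650300302 [104.7  23. ] pca 32.2 hex -27.1 0.178
felt [ 0.6283 -0.1615] 1282.4350376930088 [ 23.  104.7] pca 147.6 hex 27.0 0.174
felt [ 0.5626 -0.0033] 581.8785432594086 [26.9 26.8] pca 77.1 hex 4.9 0.002
felt [0.4881 0.2844] 2752.717278185999 [57.9 63.1] pca 117.6 hex -8.7 0.027
felt [ 0.4686 -0.1138] 4598.355927243596 [52.  91.7] pca 166.3 hex 16.4 0.042
jar 0.73 [357. 297.  40.  60.] [98. 76. 44.] z [0.0034 0.0685] mid [0.6172 0.1106] rect [620.5 107.7] [42.5 21.7] 24.3
cup 0.87 [469. 310.  54.  49.] [77. 54. 19.] z [0.002  0.0422] mid [0.555  0.1862] rect [561.7 175.5] [302.7  54.3] 50.8
tray 0.68 [354. 200.  60.  76.] [60. 30. 13.] z [0.0012 0.0265] mid [0.4871 0.0989] rect [487.1  98.9] [49.8 90.8] 83.0
tray 0.55 [182. 180.  64.  94.] [109.  91.  81.] z [0.0017 0.005 ] mid [ 0.4686 -0.1144] rect [ 469.5 -114.4] [ 69.2 110.9] 76.3
reel 0.78 [425. 247.  35.  34.] [151. 112.  65.] z [0.0003 0.0311] mid [0.5492 0.1918] rect [547.8 191.9] [32.4 29.6] 46.4
reel 0.38 [183. 181.  62.  96.] [109.  90.  80.] z [0.0016 0.005 ] mid [ 0.4681 -0.1132] rect [ 468.6 -114.2] [ 69.3 108.9] 76.3
loupe 0.57 [276. 250.  24.  28.] [108. 105.  95.] z [0.0051 0.0294] mid [ 0.5493 -0.0015] rect [549.2  -1.7] [30.2 30.4] 4.0
```

Request:
arm_command([
  [[0,0.25,0,0,0,0,1],[0,0.5,0,0,0,0,1],[0,0.75,0,0,0,0,1],[0,1,0,0,0,0,1],[0,1,0,0,0,0,1],[0,1,0,0,0,0,1],[0,1,0,0,0,0,1],[0,1,0,0,0,0,1]],
])

```text
time_s: 5.75
eef_pos: [0.4593, 0.1261, 0.2134]
tcp_rot: [[-1.0, 0.001, -0.0], [0.001, 1.0, -0.0], [0.0, -0.0, -1.0]]
ft_force: [0.2, 0.0, 0.2]
opening: 0.0855
gripper_force: 0.0
```

```bash
python3 look.py w3 jar cup tray reel
```

```text
5.75 [0.4593 0.1261 0.2134] [ 0.6102  0.1298 -0.3423  0.     -1.0991 -2.1818]
felt [0.627  0.1179] 552.8238642038777 [50.1 25.7] pca 87.9 hex -9.2 0.038
felt [ 0.63   -0.0969] 2372.363881240366 [51.4 57.4] pca 141.1 hex 20.0 0.003
felt [0.6286 0.2945] 1257.1352363284677 [102.6  22.9] pca 32.2 hex -27.3 0.173
felt [ 0.6284 -0.0412] 1258.4040288309334 [ 22.3 104.8] pca 147.9 hex 27.4 0.18
felt [ 0.5623 -0.0117] 548.3690899420299 [25.8 26.1] pca 91.7 hex -2.5 0.004
felt [0.4881 0.2845] 2759.9518620197196 [57.5 63.9] pca 130.3 hex -8.7 0.029
felt [ 0.4725 -0.113 ] 4140.8068642199505 [51.7 91.8] pca 159.6 hex 24.5 0.028
jar 0.7 [272. 297.  49.  65.] [118.  90.  50.] z [-0.0001  0.0688] mid [0.6162 0.1186] rect [615.9 118.1] [43.1 42.9] 75.7
jar 0.56 [402. 196.  64.  66.] [111.  89.  77.] z [0.0016 0.0049] mid [0.488  0.2844] rect [488.1 283.9] [86.4 75.5] 51.9
cup 0.67 [368. 314.  17.  41.] [88. 62. 23.] z [0.0003 0.25  ] mid [0.469  0.1694] rect [469.  169.3] [3.1 0.6] 9.8
tray 0.96 [256. 200.  52.  80.] [63. 31. 13.] z [0.0005 0.0265] mid [0.4868 0.099 ] rect [487.2  99.1] [50.1 90.6] 83.3
reel 0.67 [330. 248.  29.  31.] [159. 118.  68.] z [0.0012 0.0308] mid [0.5483 0.192 ] rect [548.3 191.6] [30.5 31.7] 69.8
```

View pics/w3.png

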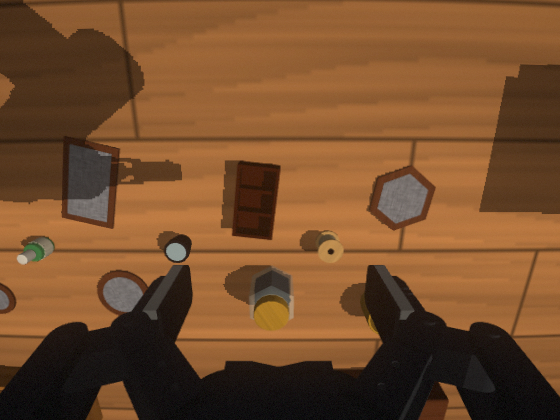

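Shown: tray (256,200), jar pad (402,196), jar (272,300), reel (330,247), loupe (178,247), cup pad (123,292). Heights and sizes agree with the description. Next: the jar's yaw.

```bash
cat > jar.py <<'E'
from h import *
from scipy.optimize import minimize
import sys
c0=np.array([float(sys.argv[1]),float(sys.argv[2])])
allS=[]
for cam in sys.argv[3:]:
    p,d=bot.camera(cam);c=bot.get_calibration(cam);P=cloud(c,d,np.ones(d.shape,bool))
    P=P[np.hypot(*(P[:,:2]-c0).T)<.042]
    L=P[P[:,2]>.063];S=P[(P[:,2]>.012)&(P[:,2]<.049)];H=P[(P[:,2]>.049)&(P[:,2]<.056)]
    lid,lr=cv2.minEnclosingCircle((L[:,:2]*1000).astype(np.float32)); lid=(L.min(0)+L.max(0))[:2]/2
    print(cam,'lid',lid,lr,len(L),len(S),len(H),'base mean z',np.median(P[P[:,2]<.01][:,2]) )
    for nm,Q in(('side',S),):
        if len(Q)<40: continue
        def cost(v):
            r=Q[:,:2]-v[:2];a=np.radians(v[2])+np.pi/6+np.arange(6)*np.pi/3
            h=(r@np.array([np.cos(a),np.sin(a)])).max(1);return np.minimum(np.abs(h-.028),.004).mean()*1e3
        res=[]
        for a in range(-30,30,5):
            o=minimize(cost,[*lid,a],method='Nelder-Mead',options=dict(initial_simplex=[[*lid,a],[lid[0]+.003,lid[1],a],[lid[0],lid[1]+.003,a],[*lid,a+5]]));res.append((o.fun,*o.x))
        res=np.array(sorted(res));res[:,3]=(res[:,3]+30)%60-30;print(nm,res[:4])
        g=[cost([*lid,a]) for a in range(-30,30,3)];print(np.round(g,2))
E
python3 jar.py .6155 .118 top side wrist
```

```text
top lid [0.6153 0.1175] 21.980573654174805 419 179 251 base mean z 0.00039785527350644223
side [[0.2255 0.6163 0.1177 0.2869]
 [0.2255 0.6163 0.1177 0.2869]
 [0.2255 0.6163 0.1177 0.2869]
 [0.2255 0.6163 0.1177 0.2869]]
[2.02 2.01 1.98 1.9  1.78 1.61 1.42 1.19 0.96 0.79 0.73 0.78 0.95 1.17
 1.39 1.58 1.75 1.87 1.95 2.  ]
side lid [0.6166 0.1174] 22.940473556518555 353 509 249 base mean z 0.00014507886366754708
side [[ 0.6576  0.6172  0.1166 -0.5783]
 [ 0.6576  0.6172  0.1166 -0.5783]
 [ 0.6576  0.6172  0.1166 -0.5783]
 [ 0.6576  0.6172  0.1166 -0.5784]]
[2.06 2.04 1.97 1.88 1.77 1.63 1.45 1.26 1.09 0.97 0.96 1.05 1.18 1.35
 1.54 1.71 1.83 1.93 2.01 2.05]
wrist lid [0.6167 0.118 ] 22.484041213989258 912 654 559 base mean z -0.00019857714974003127
side [[ 0.2779  0.6168  0.1182 -0.1586]
 [ 0.2779  0.6168  0.1182 -0.1586]
 [ 0.2779  0.6168  0.1182 -0.1586]
 [ 0.2779  0.6168  0.1182 -0.1586]]
[2.03 2.01 1.94 1.85 1.71 1.54 1.32 1.06 0.77 0.47 0.31 0.51 0.81 1.1
 1.35 1.56 1.74 1.87 1.96 2.02]
```

Request:
arm_command([
  [[-0.16,-0.01,0.08,0,0,0,1],[-0.33,-0.02,0.17,0,0,0,1],[-0.49,-0.03,0.27,0,0,0,1],[-0.656,-0.033,0.38,0,0,0,1],[-0.656,-0.033,0.38,0,0,0,1],[-0.656,-0.033,0.38,0,0,0,1],[-0.656,-0.033,0.38,0,0,0,1],[-0.656,-0.033,0.38,0,0,0,1]],
])

```text
time_s: 6.82
eef_pos: [0.5379, 0.123, 0.1687]
tcp_rot: [[-1.0, -0.0, 0.001], [-0.0, 1.0, 0.0], [-0.001, 0.0, -1.0]]
ft_force: [-0.6, -0.1, -0.7]
opening: 0.0857
gripper_force: 0.0
```

Request:
arm_command([
  [[-0.16,-0.01,0.1,0,0,0,1],[-0.33,-0.02,0.2,0,0,0,1],[-0.49,-0.03,0.3,0,0,0,1],[-0.656,-0.033,0.42,0,0,0,1],[-0.656,-0.033,0.42,0,0,0,1],[-0.656,-0.033,0.42,0,0,0,1],[-0.656,-0.033,0.42,0,0,0,1],[-0.656,-0.033,0.42,0,0,0,1]],
])

```text
time_s: 7.48
eef_pos: [0.6165, 0.1194, 0.119]
tcp_rot: [[-1.0, -0.001, 0.002], [-0.001, 1.0, 0.001], [-0.002, 0.001, -1.0]]
ft_force: [-0.3, -0.1, -0.0]
opening: 0.0853
gripper_force: 0.0
```

```bash
python3 look.py w4 jar; python3 jar.py .6165 .118 wrist
```

```text
7.4833 [0.6165 0.1194 0.119 ] [ 0.4486  0.4657 -0.1134  0.0001 -0.9897 -2.0186]
felt [0.7222 0.2451] 719.7873992011882 [78.2 17.1] pca 32.2 hex -27.3 0.169
felt [ 0.7228 -0.005 ] 714.6296297045656 [17.1 78.1] pca 147.7 hex 27.4 0.17
felt [ 0.6314 -0.0958] 2486.938524577068 [55.7 57.2] pca 58.5 hex -28.1 0.003
felt [0.6068 0.1179] 551.7036989363842 [25.5 51.1] pca 91.1 hex 8.8 0.071
felt [ 0.5518 -0.0144] 544.232468330858 [26.7 25.9] pca 30.1 hex -21.1 0.002
felt [0.4886 0.2844] 2834.500744236866 [65.6 57.9] pca 127.0 hex -8.9 0.029
jar 0.86 [276. 207.  76.  86.] [138. 106.  56.] z [0.0082 0.0686] mid [0.6162 0.118 ] rect [616.2 117.8] [42.8 42.9] 40.9
wrist lid [0.6162 0.1181] 41.989559173583984 21507 602 1361 base mean z -0.0005382818326162275
side [[ 0.1098  0.6167  0.1178 -0.1414]
 [ 0.1098  0.6167  0.1178 -0.1413]
 [ 0.1098  0.6167  0.1178 -0.1414]
 [ 0.1098  0.6167  0.1178 -0.1413]]
[2.01 1.99 1.93 1.84 1.7  1.53 1.32 1.08 0.79 0.51 0.42 0.53 0.81 1.09
 1.34 1.55 1.73 1.86 1.95 2.  ]
```

View pics/w4.png

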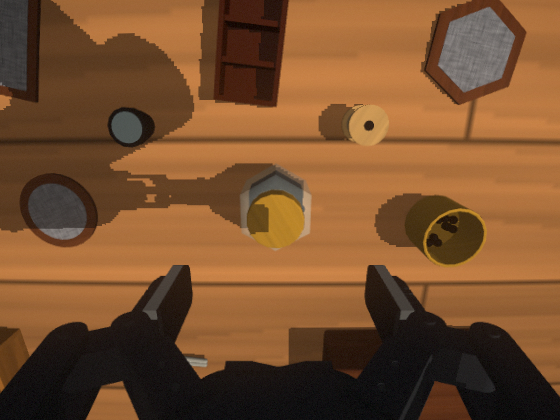

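The jar stands at (276,215) between the fingers, and the reel (369,125) and cup (445,230) are clear. Descending and gripping.

Request:
arm_command([
  [[0,-0.012,0.16,0,0,0,1],[0,-0.012,0.32,0,0,0,1],[0,-0.012,0.48,0,0,0,1],[0,-0.012,0.62,0,0,0,1],[0,-0.012,0.74,0,0,0,1],[0,-0.012,0.8,0,0,0,1],[0,-0.012,0.8,0,0,0,1],[0,-0.012,0.8,0,0,0,1]],
])

```text
time_s: 8.3
eef_pos: [0.6171, 0.1177, 0.022]
tcp_rot: [[-1.0, -0.001, 0.001], [-0.001, 1.0, -0.0], [-0.001, -0.0, -1.0]]
ft_force: [-0.2, 0.2, -0.6]
opening: 0.0854
gripper_force: 0.0
```

Request:
arm_command([
  [[0,0,0,0,0,0,0.7],[0,0,0,0,0,0,0.6],[0,0,0,0,0,0,0.5],[0,0,0,0,0,0,0.4],[0,0,0,0,0,0,0.4],[0,0,0,0,0,0,0.4],[0,0,0,0,0,0,0.4],[0,0,0,0,0,0,0.4]],
], newtons=35)

```text
time_s: 8.97
eef_pos: [0.6178, 0.1179, 0.0231]
tcp_rot: [[-1.0, -0.001, 0.003], [-0.001, 1.0, 0.001], [-0.003, 0.001, -1.0]]
ft_force: [-1.4, -1.3, 6.0]
opening: 0.0548
gripper_force: 37.9
```

Request:
arm_command([
  [[0,0,-0.08,0,0,0,0.4],[0,0,-0.2,0,0,0,0.4],[0,0,-0.35,0,0,0,0.4],[0,0,-0.5,0,0,0,0.4],[0,0,-0.65,0,0,0,0.4],[0,0,-0.8,0,0,0,0.4],[0,0,-0.8,0,0,0,0.4],[0,0,-0.8,0,0,0,0.4]],
])

```text
time_s: 9.63
eef_pos: [0.6169, 0.1178, 0.1181]
tcp_rot: [[-1.0, 0.0, 0.001], [0.0, 1.0, 0.001], [-0.001, 0.001, -1.0]]
ft_force: [-0.5, -0.4, -2.5]
opening: 0.0546
gripper_force: 37.5
```

Request:
arm_command([
  [[0.09,0.12,0,0,0,0,0.4],[0.18,0.23,0,0,0,0,0.4],[0.27,0.35,0,0,0,0,0.4],[0.37,0.47,0,0,0,0,0.4],[0.46,0.59,0,0,0,0,0.4],[0.55,0.7,0,0,0,0,0.4],[0.55,0.7,0,0,0,0,0.4],[0.55,0.7,0,0,0,0,0.4]],
])

```text
time_s: 10.3
eef_pos: [0.5495, 0.2017, 0.116]
tcp_rot: [[-1.0, -0.001, -0.003], [-0.001, 1.0, -0.001], [0.003, -0.001, -1.0]]
ft_force: [0.3, 0.8, -1.3]
opening: 0.0545
gripper_force: 37.5
```

Request:
arm_command([
  [[0.09,0.12,0,0,0,0.005,0.4],[0.18,0.23,0,0,0,0.01,0.4],[0.27,0.35,0,0,0,0.015,0.4],[0.37,0.47,0,0,0,0.02,0.4],[0.46,0.59,0,0,0,0.0238,0.4],[0.52,0.688,0,0,0,0.0238,0.4],[0.52,0.688,0,0,0,0.0238,0.4],[0.52,0.688,0,0,0,0.0238,0.4]],
])

```text
time_s: 10.97
eef_pos: [0.4883, 0.2841, 0.117]
tcp_rot: [[-0.989, 0.148, -0.001], [0.148, 0.989, -0.001], [0.001, -0.001, -1.0]]
ft_force: [-0.3, -0.5, -1.1]
opening: 0.0549
gripper_force: 37.6
```

```bash
python3 - <<'E'
from h import *
s=bot.observe();print(s['time_s'],s['eef_pos'],s['tcp_rot'],s['opening'],s['joint_positions'])
p,d=bot.camera('side');cv2.imwrite('pics/s1.png',p[:,:,::-1])
c=bot.get_calibration('wrist');p,d=bot.camera('wrist')
t=bot.trace('wrist','jar')[0]
P=cloud(c,d,t['mask']);R=s['tcp_rot'];Q=(P-s['eef_pos'])@R
print(t['p'],t['box'],'tool-frame z',np.percentile(Q[:,2],[1,99]))
zt=Q[:,2].min();
for lo,hi in((-.06,-.035),):
    L=Q[(Q[:,2]>lo)&(Q[:,2]<hi)];print('lid? tool xy',(L.min(0)+L.max(0))/2,np.ptp(L,0),len(L))
E
```

```text
10.9667 [0.4883 0.2841 0.117 ] [[-0.989   0.1477 -0.0007]
 [ 0.1478  0.989  -0.0008]
 [ 0.0006 -0.0009 -1.    ]] 0.0548713429740699 [ 0.8137  0.3726 -0.2743  0.     -0.9249 -2.5328]
0.55 [277.8, 262.9, 116.4, 146.7] tool-frame z [-0.0456  0.0215]
lid? tool xy [ 0.0013  0.0004 -0.0408] [0.0433 0.043  0.0116] 6922
```

View pics/s1.png

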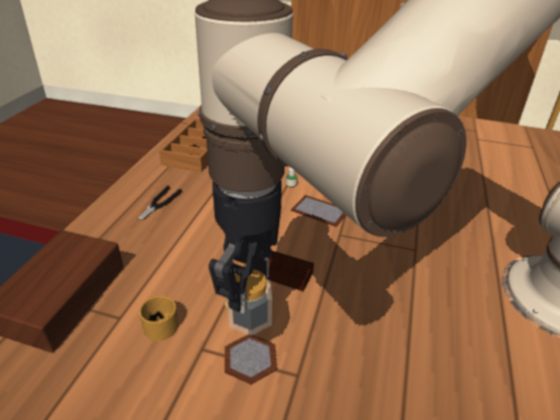

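Request:
arm_command([
  [[-0.01,0,0.12,0,0,0,0.4],[-0.01,0,0.27,0,0,0,0.4],[-0.01,0,0.42,0,0,0,0.4],[-0.01,0,0.55,0,0,0,0.4],[-0.01,0,0.64,0,0,0,0.4],[-0.01,0,0.69,0,0,0,0.4],[-0.01,0,0.72,0,0,0,0.4],[-0.01,0,0.73,0,0,0,0.4]],
])

```text
time_s: 11.78
eef_pos: [0.4899, 0.2838, 0.0297]
tcp_rot: [[-0.989, 0.149, -0.0], [0.149, 0.989, -0.0], [-0.0, -0.0, -1.0]]
ft_force: [0.6, 1.0, -0.9]
opening: 0.0552
gripper_force: 37.6
```

Request:
arm_command([
  [[0,0,0.005,0,0,0,0.4],[0,0,0.01,0,0,0,0.4],[0,0,0.015,0,0,0,0.4],[0,0,0.02,0,0,0,0.4],[0,0,0.025,0,0,0,0.4],[0,0,0.025,0,0,0,0.4],[0,0,0.025,0,0,0,0.4],[0,0,0.025,0,0,0,0.4]],
])

```text
time_s: 12.45
eef_pos: [0.4897, 0.2841, 0.0271]
tcp_rot: [[-0.989, 0.149, 0.0], [0.149, 0.989, 0.0], [-0.0, 0.0, -1.0]]
ft_force: [-1.2, -0.5, -1.1]
opening: 0.0546
gripper_force: 37.7
```

Request:
arm_command([
  [[0,0,0.003,0,0,0,0.4],[0,0,0.006,0,0,0,0.4],[0,0,0.009,0,0,0,0.4],[0,0,0.01,0,0,0,0.4],[0,0,0.01,0,0,0,0.4],[0,0,0.01,0,0,0,0.4],[0,0,0.01,0,0,0,0.4],[0,0,0.01,0,0,0,0.4]],
])

```text
time_s: 13.12
eef_pos: [0.4897, 0.2841, 0.027]
tcp_rot: [[-0.989, 0.148, 0.001], [0.148, 0.989, 0.0], [-0.001, 0.0, -1.0]]
ft_force: [-2.8, -0.3, 7.9]
opening: 0.0547
gripper_force: 38.5
```

Request:
arm_command([
  [[0,0,0,0,0,0,0.7],[0,0,0,0,0,0,0.8],[0,0,0,0,0,0,0.9],[0,0,0,0,0,0,1],[0,0,0,0,0,0,1],[0,0,0,0,0,0,1],[0,0,0,0,0,0,1],[0,0,0,0,0,0,1]],
])

```text
time_s: 13.78
eef_pos: [0.4896, 0.2839, 0.0256]
tcp_rot: [[-0.989, 0.149, -0.0], [0.149, 0.989, -0.0], [0.0, -0.0, -1.0]]
ft_force: [1.3, -0.1, -0.2]
opening: 0.0852
gripper_force: 0.0
```

Request:
arm_command([
  [[0,0,-0.1,0,0,0,1],[0,0,-0.25,0,0,0,1],[0,0,-0.4,0,0,0,1],[0,0,-0.6,0,0,-0.005,1],[0,0,-0.8,0,0,-0.015,1],[0,0,-1,0,0,-0.0238,1],[0,0,-1,0,0,-0.0238,1],[0,0,-1,0,0,-0.0238,1]],
])

```text
time_s: 14.45
eef_pos: [0.4902, 0.2846, 0.1473]
tcp_rot: [[-1.0, 0.0, 0.003], [0.0, 1.0, 0.003], [-0.003, 0.003, -1.0]]
ft_force: [-0.5, 0.7, -1.0]
opening: 0.0852
gripper_force: 0.0
```

```bash
python3 look.py w5 jar cup; python3 jar.py .488 .2845 wrist
```

```text
14.45 [0.4902 0.2846 0.1473] [ 0.8118  0.3413 -0.2356 -0.0001 -0.9901 -2.3829]
felt [0.6167 0.4243] 868.5202146433294 [84.8 18.9] pca 32.0 hex -27.2 0.168
felt [0.6153 0.1478] 861.1337072232272 [18.3 86.1] pca 147.7 hex 27.2 0.175
felt [ 0.5638 -0.0238] 408.8455006935692 [17.5 28.3] pca 161.0 hex 12.1 0.014
felt [0.4758 0.2844] 1284.4488043638412 [43.3 63.4] pca 93.9 hex 1.9 0.051
jar 0.6 [280. 198.  68.  77.] [142. 110.  58.] z [0.015  0.0726] mid [0.4886 0.2853] rect [488.5 284.9] [42.9 42.9] 11.9
cup 0.66 [266. 327.  52.  65.] [95. 67. 23.] z [0.0029 0.0421] mid [0.6418 0.273 ] rect [641.7 272.7] [55.5 54.5] 69.6
wrist lid [0.4886 0.2845] 41.985965728759766 20163 422 647 base mean z 0.002651534017751367
side [[ 0.085   0.4888  0.285  -8.5755]
 [ 0.085   0.4888  0.285  -8.5755]
 [ 0.085   0.4888  0.285  -8.5755]
 [ 0.085   0.4888  0.285  -8.5755]]
[1.88 1.74 1.57 1.36 1.11 0.82 0.5  0.27 0.41 0.74 1.04 1.3  1.53 1.71
 1.85 1.95 2.01 2.03 2.01 1.97]
```

View pics/w5.png

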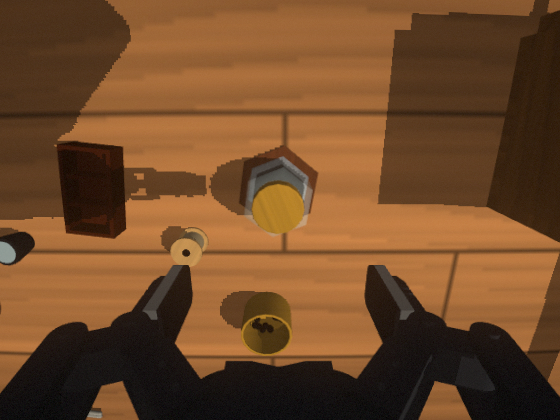

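The jar sits on its pad (280,200), centred to 1 mm and within 0.2° in yaw. Cup at (266,325).

Request:
arm_command([
  [[-0.12,-0.01,0,0,0,0,1],[-0.25,-0.02,0,0,0,0,1],[-0.38,-0.03,0,0,0,0,1],[-0.5,-0.04,0,0,0,0,1],[-0.63,-0.05,0,0,0,0,1],[-0.63,-0.05,0,0,0,0,1],[-0.63,-0.05,0,0,0,0,1],[-0.63,-0.05,0,0,0,0,1]],
])

```text
time_s: 15.32
eef_pos: [0.5644, 0.2776, 0.1446]
tcp_rot: [[-1.0, 0.0, -0.002], [0.0, 1.0, -0.001], [0.002, -0.001, -1.0]]
ft_force: [-0.3, -0.1, -0.9]
opening: 0.0855
gripper_force: 0.0
```

Request:
arm_command([
  [[-0.12,-0.01,0.06,0,0,0,1],[-0.25,-0.02,0.12,0,0,0,1],[-0.38,-0.03,0.18,0,0,0,1],[-0.5,-0.04,0.24,0,0,0,1],[-0.63,-0.05,0.3,0,0,0,1],[-0.63,-0.05,0.3,0,0,0,1],[-0.63,-0.05,0.3,0,0,0,1],[-0.63,-0.05,0.3,0,0,0,1]],
])

```text
time_s: 15.98
eef_pos: [0.6399, 0.2721, 0.1098]
tcp_rot: [[-1.0, -0.001, -0.001], [-0.001, 1.0, -0.0], [0.001, -0.0, -1.0]]
ft_force: [0.4, -0.3, -0.7]
opening: 0.0855
gripper_force: 0.0
```

```bash
python3 look.py w6 cup|grep -v felt
```

```text
15.9833 [0.6399 0.2721 0.1098] [ 0.6339  0.5805  0.0659 -0.0001 -1.0568 -2.204 ]
cup 0.86 [277. 212.  71.  78.] [101.  71.  25.] z [0.0026 0.0422] mid [0.6415 0.2729] rect [641.5 272.9] [55.  53.9] 0.1
```

Request:
arm_command([
  [[-0.012,0.005,0.14,0,0,0,1],[-0.012,0.005,0.3,0,0,0,1],[-0.012,0.005,0.46,0,0,0,1],[-0.012,0.005,0.6,0,0,0,1],[-0.012,0.005,0.72,0,0,0,1],[-0.012,0.005,0.78,0,0,0,1],[-0.012,0.005,0.78,0,0,0,1],[-0.012,0.005,0.78,0,0,0,1]],
])

```text
time_s: 16.75
eef_pos: [0.6423, 0.2729, 0.0168]
tcp_rot: [[-1.0, -0.001, 0.001], [-0.001, 1.0, 0.0], [-0.001, 0.0, -1.0]]
ft_force: [0.5, 0.5, 0.5]
opening: 0.0849
gripper_force: 0.0
```

Request:
arm_command([
  [[0,0,0,0,0,0,0.7],[0,0,0,0,0,0,0.6],[0,0,0,0,0,0,0.5],[0,0,0,0,0,0,0.4],[0,0,0,0,0,0,0.4],[0,0,0,0,0,0,0.4],[0,0,0,0,0,0,0.4],[0,0,0,0,0,0,0.4]],
], newtons=35)

```text
time_s: 17.42
eef_pos: [0.6429, 0.2729, 0.0183]
tcp_rot: [[-1.0, -0.001, 0.002], [-0.001, 1.0, 0.001], [-0.002, 0.001, -1.0]]
ft_force: [-2.0, -0.2, 5.0]
opening: 0.0532
gripper_force: 35.7
```

Request:
arm_command([
  [[0,0,-0.08,0,0,0,0.4],[0,0,-0.2,0,0,0,0.4],[0,0,-0.35,0,0,0,0.4],[0,0,-0.5,0,0,0,0.4],[0,0,-0.65,0,0,0,0.4],[0,0,-0.8,0,0,0,0.4],[0,0,-0.8,0,0,0,0.4],[0,0,-0.8,0,0,0,0.4]],
])

```text
time_s: 18.08
eef_pos: [0.6426, 0.273, 0.1135]
tcp_rot: [[-1.0, 0.0, 0.002], [0.0, 1.0, 0.002], [-0.002, 0.002, -1.0]]
ft_force: [-1.0, -0.5, -2.7]
opening: 0.0531
gripper_force: 36.9
```

Request:
arm_command([
  [[0.005,-0.15,0,0,0,0,0.4],[0.01,-0.35,0,0,0,0,0.4],[0.015,-0.55,0,0,0,0,0.4],[0.02,-0.75,0,0,0,0,0.4],[0.025,-0.9,0,0,0,0,0.4],[0.03,-1,0,0,0,0,0.4],[0.03,-1,0,0,0,0,0.4],[0.03,-1,0,0,0,0,0.4]],
])

```text
time_s: 18.75
eef_pos: [0.6386, 0.152, 0.1117]
tcp_rot: [[-1.0, 0.001, -0.0], [0.001, 1.0, -0.0], [0.0, -0.0, -1.0]]
ft_force: [0.8, 0.6, -1.6]
opening: 0.0524
gripper_force: 36.9
```

Request:
arm_command([
  [[0.005,-0.15,0,0,0,0,0.4],[0.01,-0.35,0,0,0,0,0.4],[0.015,-0.55,0,0,0,0,0.4],[0.02,-0.75,0,0,0,0,0.4],[0.025,-0.9,0,0,0,0,0.4],[0.03,-1,0,0,0,0,0.4],[0.03,-1,0,0,0,0,0.4],[0.03,-1,0,0,0,0,0.4]],
])

```text
time_s: 19.42
eef_pos: [0.6353, 0.0327, 0.1121]
tcp_rot: [[-1.0, 0.0, 0.0], [0.0, 1.0, 0.0], [-0.0, 0.0, -1.0]]
ft_force: [-0.9, 0.8, -1.3]
opening: 0.0528
gripper_force: 37.0
```

```bash
cat > held.py <<'E'
from h import *
import sys
s=bot.observe();print(s['time_s'],s['eef_pos'])
c=bot.get_calibration('wrist');p,d=bot.camera('wrist');cv2.imwrite(f'pics/{sys.argv[2]}.png',p[:,:,::-1])
for q in felt(p,c):
    f=fit(q); print('felt',f['ctr'],f['area'],f['sz'],'pca',f['pca'])
for t in bot.trace('wrist',sys.argv[1])[:2]:
    P=cloud(c,d,t['mask']);Q=(P-s['eef_pos'])@s['tcp_rot'];Q=Q[np.hypot(Q[:,0],Q[:,1])<.06]
    if len(Q)<20: continue
    z=np.percentile(Q[:,2],[1,99]);L=Q[Q[:,2]<z[0]+.006]
    R=cv2.minAreaRect((L[:,:2]*1000).astype(np.float32))
    print(t['p'],t['box'],'tool z',z,'top mid',(L.min(0)+L.max(0))/2,np.ptp(L,0),'rect',np.round(R[0],1),np.round(R[1],1),round(R[2],1))
E
python3 held.py cup w7
```

```text
19.4167 [0.6353 0.0327 0.1121]
felt [0.8129 0.0151] 510.7438235949212 [22.6 41.5] pca 80.3
felt [0.7201 0.1055] 526.6218275211286 [57.4 14.8] pca 21.7
felt [ 0.7199 -0.0388] 525.4682717117248 [14.9 57.4] pca 158.1
felt [ 0.631  -0.0958] 2519.746306715999 [56.6 57.1] pca 169.5
felt [ 0.5543 -0.1904] 311.64612959790975 [19.1 26.3] pca 176.2
felt [ 0.55   -0.0061] 590.641339487559 [26.9 27.3] pca 164.7
felt [0.4959 0.2589] 160.10371313756332 [32.8  9.4] pca 10.6
felt [ 0.4932 -0.1184] 2132.363473947975 [52.2 47.6] pca 94.1
0.96 [277.7, 258.9, 107.8, 121.0] tool z [-0.0239  0.0161] top mid [ 0.0008  0.0007 -0.0216] [0.0564 0.0533 0.0074] rect [0.8 0.7] [56.4 53.2] 0.6
```

View pics/w7.png

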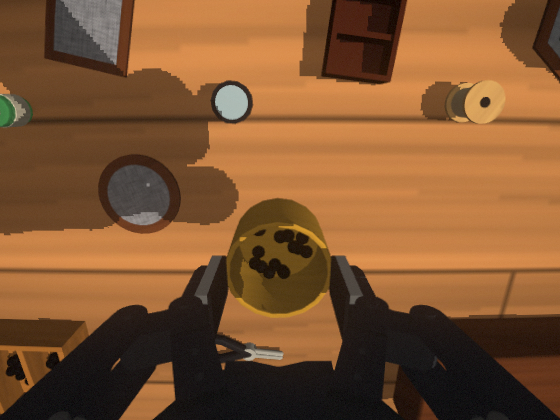

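The cup is held level at (278,258) and its pad is fully visible at (140,194).

Request:
arm_command([
  [[0.03,-0.15,0,0,0,0,0.4],[0.03,-0.35,0,0,0,0,0.4],[0.03,-0.55,0,0,0,0,0.4],[0.03,-0.75,0,0,0,0,0.4],[0.03,-0.9,0,0,0,0,0.4],[0.03,-1,0,0,0,0,0.4],[0.03,-1,0,0,0,0,0.4],[0.03,-1,0,0,0,0,0.4]],
])

```text
time_s: 20.18
eef_pos: [0.6317, -0.087, 0.112]
tcp_rot: [[-1.0, -0.0, 0.0], [-0.0, 1.0, 0.0], [-0.0, 0.0, -1.0]]
ft_force: [0.7, 0.6, -1.0]
opening: 0.0525
gripper_force: 37.0
```

Request:
arm_command([
  [[0,-0.075,0.12,0,0,0,0.4],[0,-0.075,0.27,0,0,0,0.4],[0,-0.075,0.42,0,0,0,0.4],[0,-0.075,0.55,0,0,0,0.4],[0,-0.075,0.64,0,0,0,0.4],[0,-0.075,0.69,0,0,0,0.4],[0,-0.075,0.71,0,0,0,0.4],[0,-0.075,0.72,0,0,0,0.4]],
])

```text
time_s: 20.85
eef_pos: [0.6319, -0.0959, 0.0258]
tcp_rot: [[-1.0, -0.001, 0.0], [-0.001, 1.0, -0.0], [-0.0, -0.0, -1.0]]
ft_force: [-0.0, 0.2, -1.3]
opening: 0.0526
gripper_force: 37.0
```

Request:
arm_command([
  [[0,-0.003,0.008,0,0,0,0.4],[0,-0.003,0.016,0,0,0,0.4],[0,-0.003,0.023,0,0,0,0.4],[0,-0.003,0.028,0,0,0,0.4],[0,-0.003,0.032,0,0,0,0.4],[0,-0.003,0.034,0,0,0,0.4],[0,-0.003,0.034,0,0,0,0.4],[0,-0.003,0.034,0,0,0,0.4]],
])

```text
time_s: 21.52
eef_pos: [0.6317, -0.0969, 0.0224]
tcp_rot: [[-1.0, -0.0, 0.001], [-0.0, 1.0, -0.0], [-0.001, -0.0, -1.0]]
ft_force: [-1.8, -0.2, 4.3]
opening: 0.0524
gripper_force: 37.8
```

Request:
arm_command([
  [[0,0,0,0,0,0,0.7],[0,0,0,0,0,0,0.8],[0,0,0,0,0,0,0.9],[0,0,0,0,0,0,1],[0,0,0,0,0,0,1],[0,0,0,0,0,0,1],[0,0,0,0,0,0,1],[0,0,0,0,0,0,1]],
])

```text
time_s: 22.18
eef_pos: [0.6315, -0.0968, 0.0216]
tcp_rot: [[-1.0, -0.0, -0.0], [-0.0, 1.0, 0.0], [0.0, 0.0, -1.0]]
ft_force: [0.2, -0.0, 0.4]
opening: 0.0857
gripper_force: 0.0
```

Request:
arm_command([
  [[0,0,-0.1,0,0,0,1],[0,0,-0.25,0,0,0,1],[0,0,-0.4,0,0,0,1],[0,0,-0.6,0,0,0,1],[0,0,-0.8,0,0,0,1],[0,0,-1,0,0,0,1],[0,0,-1,0,0,0,1],[0,0,-1,0,0,0,1]],
])

```text
time_s: 22.85
eef_pos: [0.6326, -0.0967, 0.1446]
tcp_rot: [[-1.0, -0.0, 0.005], [-0.0, 1.0, 0.0], [-0.005, 0.0, -1.0]]
ft_force: [-0.7, 0.3, -0.2]
opening: 0.0855
gripper_force: 0.0
```

Request:
arm_command([
  [[0.1,0.14,0,0,0,0,1],[0.2,0.28,0,0,0,0,1],[0.3,0.42,0,0,0,0,1],[0.42,0.56,0,0,0,0,1],[0.52,0.7,0,0,0,0,1],[0.6,0.8,0,0,0,0,1],[0.6,0.8,0,0,0,0,1],[0.6,0.8,0,0,0,0,1]],
])

```text
time_s: 23.52
eef_pos: [0.5588, -0.0004, 0.1413]
tcp_rot: [[-1.0, -0.001, -0.001], [-0.001, 1.0, -0.0], [0.001, -0.0, -1.0]]
ft_force: [0.8, 0.0, 0.7]
opening: 0.0853
gripper_force: 0.0
```

```bash
python3 look.py w8 cup tray
```

```text
23.5167 [ 0.5588 -0.0004  0.1413] [ 0.2892  0.3371 -0.2592 -0.0001 -0.9756 -1.8585]
felt [0.6788 0.1353] 849.0620564920828 [83.6 18.4] pca 32.1 hex -27.2 0.168
felt [ 0.6793 -0.1346] 840.9389605864417 [18.5 84.2] pca 147.7 hex 27.1 0.169
felt [ 0.6409 -0.2909] 1058.832377197221 [36.6 37.3] pca 115.9 hex 5.0 0.002
felt [ 0.5636 -0.217 ] 324.01832030853257 [15.  27.1] pca 110.0 hex 13.7 0.003
felt [ 0.5567 -0.0028] 604.4396615939604 [28.1 27.3] pca 10.5 hex -0.4 0.002
felt [0.4937 0.2642] 439.63865228137 [57.5 22.4] pca 16.0 hex -21.1 0.015
felt [ 0.4686 -0.1137] 4612.830750090885 [52.2 92. ] pca 166.4 hex 16.4 0.041
cup 0.9 [182. 266.  66.  63.] [114.  81.  29.] z [0.0053 0.0465] mid [ 0.6005 -0.0828] rect [594.4 -83.3] [ 55.  113.6] 71.3
cup 0.41 [548. 127.  23.  58.] [56. 51. 48.] z [0.0031 0.0266] mid [0.496  0.2582] rect [497.2 256.5] [26.3  9.1] 15.4
tray 0.59 [392. 116.  80. 110.] [60. 30. 14.] z [0.0021 0.0266] mid [0.4865 0.0983] rect [486.8  98.8] [52.  89.5] 83.1
```

View pics/w8.png

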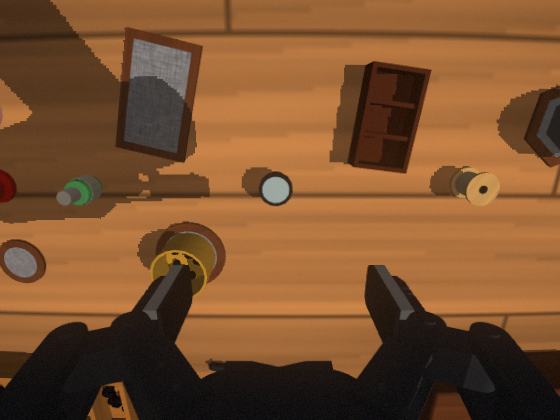

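The cup stands on its pad (188,255), the tray is at (390,117) and its pad at (160,95). Going to the tray.

Request:
arm_command([
  [[0.1,0.14,0,0,0,0.004,1],[0.2,0.28,0.05,0,0,0.008,1],[0.3,0.42,0.1,0,0,0.012,1],[0.42,0.56,0.15,0,0,0.016,1],[0.52,0.7,0.2,0,0,0.0192,1],[0.6,0.827,0.3,0,0,0.0192,1],[0.6,0.827,0.3,0,0,0.0192,1],[0.6,0.827,0.3,0,0,0.0192,1]],
])

```text
time_s: 24.33
eef_pos: [0.4874, 0.0983, 0.1052]
tcp_rot: [[-0.993, 0.119, -0.001], [0.119, 0.993, -0.001], [0.001, -0.001, -1.0]]
ft_force: [-0.3, -0.3, 0.3]
opening: 0.0852
gripper_force: 0.0
```

```bash
python3 look.py w9 tray | grep -v felt;python3 held.py tray w9b|grep -v felt
```

```text
24.3333 [0.4874 0.0983 0.1052] [ 0.5263  0.2832 -0.4501  0.0003 -0.839  -2.2169]
tray 0.72 [281. 203.  67. 106.] [63. 30. 13.] z [0.0023 0.0264] mid [0.4873 0.099 ] rect [487.4  99. ] [50.1 90.7] 83.1
24.4333 [0.4885 0.098  0.1059]
0.93 [280.1, 201.1, 67.2, 107.0] tool z [0.0793 0.1038] top mid [0.0017 0.0008 0.0817] [0.0901 0.0502 0.0071] rect [1.6 0.9] [50.1 90. ] 89.8
```

Request:
arm_command([
  [[0.01,0.006,0.14,0,0,0,1],[0.01,0.006,0.3,0,0,0,1],[0.01,0.006,0.46,0,0,0,1],[0.01,0.006,0.6,0,0,0,1],[0.01,0.006,0.7,0,0,0,1],[0.01,0.006,0.76,0,0,0,1],[0.01,0.006,0.78,0,0,0,1],[0.01,0.006,0.78,0,0,0,1]],
])

```text
time_s: 25.2
eef_pos: [0.4867, 0.099, 0.0119]
tcp_rot: [[-0.993, 0.121, -0.0], [0.121, 0.993, -0.0], [0.0, -0.0, -1.0]]
ft_force: [-0.2, -0.1, -0.4]
opening: 0.0853
gripper_force: 0.0
```

Request:
arm_command([
  [[0,0,0,0,0,0,0.7],[0,0,0,0,0,0,0.6],[0,0,0,0,0,0,0.5],[0,0,0,0,0,0,0.4],[0,0,0,0,0,0,0.35],[0,0,0,0,0,0,0.35],[0,0,0,0,0,0,0.35],[0,0,0,0,0,0,0.35]],
], newtons=30)

```text
time_s: 25.87
eef_pos: [0.4864, 0.0993, 0.0121]
tcp_rot: [[-0.993, 0.12, 0.0], [0.12, 0.993, 0.0], [-0.0, 0.0, -1.0]]
ft_force: [-0.3, -0.2, 0.2]
opening: 0.0298
gripper_force: 0.0
```

```bash
python3 look.py w10 tray | grep -v felt; python3 - <<'E'
from h import *
p,d=bot.camera('side');cv2.imwrite('pics/s2.png',p[:,:,::-1])
w=cv2.imread('pics/w10.png');b=p[150:400,150:430,::-1]
cv2.imwrite('pics/m.png',np.hstack([cv2.resize(w[:,100:460],(400,466)),cv2.resize(b,(400,466))]))
E
```

```text
25.8667 [0.4864 0.0993 0.0121] [ 0.5292  0.4229 -0.548   0.     -0.5997 -2.2204]
tray 0.7 [278. 251. 106. 158.] [63. 30. 13.] z [0.0025 0.0263] mid [0.487  0.1015] rect [487.3  98.9] [50.1 90.8] 83.3
tray 0.69 [534. 221.  50. 116.] [74. 46. 29.] z [-0.0001  0.0045] mid [0.4943 0.2632] rect [497.1 259.6] [82.  34.5] 10.1
```

View pics/m.png

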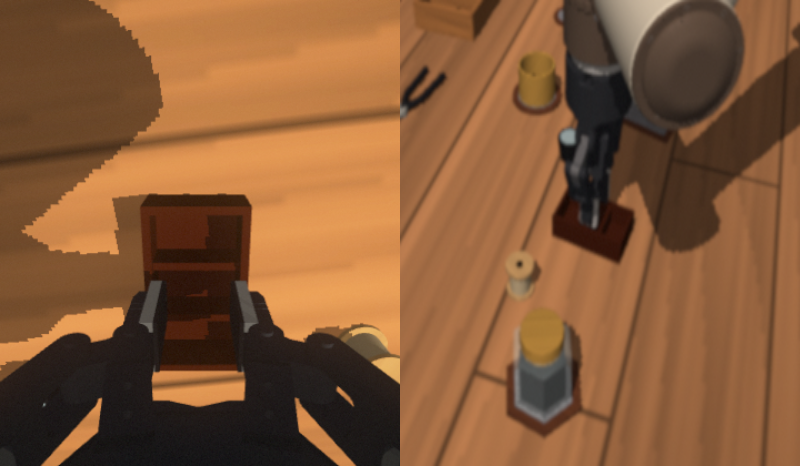

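```bash
python3 - <<'E'
from h import *
s=bot.observe();c=bot.get_calibration('wrist');p,d=bot.camera('wrist')
P=cloud(c,d,np.ones(d.shape,bool));Q=(P-s['eef_pos'])@s['tcp_rot'];g=p.reshape(-1,3)[ (d>0).ravel()].astype(int)
dark=(np.ptp(g,1)<12)
for sg in(-1,1):
    for b in((.008,.014),(.014,.02),(.02,.026),(.026,.04)):
        m=dark&(abs(Q[:,0])<.02)&(sg*Q[:,1]>b[0])&(sg*Q[:,1]<b[1])&(Q[:,2]<.03)
        if m.sum()>5: print(sg,b,m.sum(),'tool z pct',np.percentile(Q[m,2],[2,50,90,98]),'x',np.percentile(Q[m,0],[2,98]))
E
```

```text
-1 (0.008, 0.014) 1738 tool z pct [-0.1145 -0.1024 -0.0917 -0.0861] x [0.0102 0.0199]
-1 (0.014, 0.02) 3036 tool z pct [-0.1142 -0.0932 -0.0446 -0.028 ] x [-0.004   0.0198]
-1 (0.02, 0.026) 1374 tool z pct [-0.1089 -0.0916 -0.0569 -0.0307] x [0.0072 0.0182]
-1 (0.026, 0.04) 1797 tool z pct [-0.1081 -0.0742 -0.0716 -0.0664] x [-0.0106  0.0124]
1 (0.008, 0.014) 1587 tool z pct [-0.1145 -0.1027 -0.0929 -0.0888] x [0.0101 0.0199]
1 (0.014, 0.02) 2350 tool z pct [-0.1142 -0.0986 -0.0682 -0.0543] x [-0.0037  0.0199]
1 (0.02, 0.026) 1358 tool z pct [-0.1125 -0.0967 -0.0754 -0.0653] x [0.0106 0.0194]
1 (0.026, 0.04) 1460 tool z pct [-0.1084 -0.074  -0.0718 -0.0704] x [-0.0104  0.0122]
```

```bash
python3 - <<'E'
from h import *
s=bot.observe();c=bot.get_calibration('wrist');p,d=bot.camera('wrist')
x0=s['eef_pos'];R=s['tcp_rot']
# expected pixels of tool points at pad inner faces (near edge x=+.011)
K=np.array([[c['fx'],0,c['cx']],[0,c['fy'],c['cy']],[0,0,1]])
A=c['attitude'].T
for y in(-.015,.015):
  for z in(-.02,-.011,0,.008):
    P=x0+R@np.array([.0,y,z]);uv=cv2.projectPoints(((P-c['eye'])@c['attitude']).reshape(1,3),np.zeros(3),np.zeros(3),K,c['dist'])[0].ravel();print(y,z,uv.round())
im=p[230:380,180:380,::-1];cv2.imwrite('pics/z.png',cv2.resize(im,None,fx=4,fy=4))
P=cloud(c,np.where(d>0,d,1),np.ones(d.shape,bool));Q=((P-x0)@R).reshape(420,560,3)
for v in range(240,345,8):
  print(v,[tuple((Q[v,u]*1000).round().astype(int)) for u in(236,240,244,248)],p[v,240])
E
```

```text
-0.015 -0.02 [248. 271.]
-0.015 -0.011 [250. 262.]
-0.015 0 [251. 253.]
-0.015 0.008 [253. 247.]
0.015 -0.02 [306. 271.]
0.015 -0.011 [305. 262.]
0.015 0 [303. 253.]
0.015 0.008 [302. 247.]
240 [(np.int64(15), np.int64(-22), np.int64(-14)), (np.int64(13), np.int64(-20), np.int64(-10)), (np.int64(13), np.int64(-18), np.int64(-10)), (np.int64(13), np.int64(-16), np.int64(-10))] [81 34 18]
248 [(np.int64(10), np.int64(-22), np.int64(-13)), (np.int64(4), np.int64(-21), np.int64(-2)), (np.int64(0), np.int64(-20), np.int64(8)), (np.int64(-1), np.int64(-18), np.int64(9))] [39 20  6]
256 [(np.int64(11), np.int64(-20), np.int64(-25)), (np.int64(11), np.int64(-18), np.int64(-25)), (np.int64(12), np.int64(-16), np.int64(-26)), (np.int64(11), np.int64(-14), np.int64(-25))] [85 78 71]
264 [(np.int64(12), np.int64(-19), np.int64(-34)), (np.int64(11), np.int64(-17), np.int64(-34)), (np.int64(11), np.int64(-15), np.int64(-33)), (np.int64(8), np.int64(-14), np.int64(-27))] [85 79 75]
272 [(np.int64(11), np.int64(-18), np.int64(-41)), (np.int64(11), np.int64(-16), np.int64(-41)), (np.int64(12), np.int
[... 1175 characters left out ...]
-7), np.int64(-14), np.int64(-50)), (np.int64(-42), np.int64(-18), np.int64(-6))] [41 33 29]
328 [(np.int64(-1), np.int64(-16), np.int64(-62)), (np.int64(-7), np.int64(-16), np.int64(-55)), (np.int64(-10), np.int64(-14), np.int64(-52)), (np.int64(-42), np.int64(-17), np.int64(-14))] [37 30 26]
336 [(np.int64(-5), np.int64(-16), np.int64(-63)), (np.int64(-70), np.int64(-26), np.int64(12)), (np.int64(-71), np.int64(-23), np.int64(13)), (np.int64(-70), np.int64(-20), np.int64(11))] [206 136  76]
344 [(np.int64(17), np.int64(-11), np.int64(-91)), (np.int64(-77), np.int64(-26), np.int64(12)), (np.int64(-77), np.int64(-23), np.int64(12)), (np.int64(-77), np.int64(-21), np.int64(12))] [183 120  66]
```

View pics/z.png

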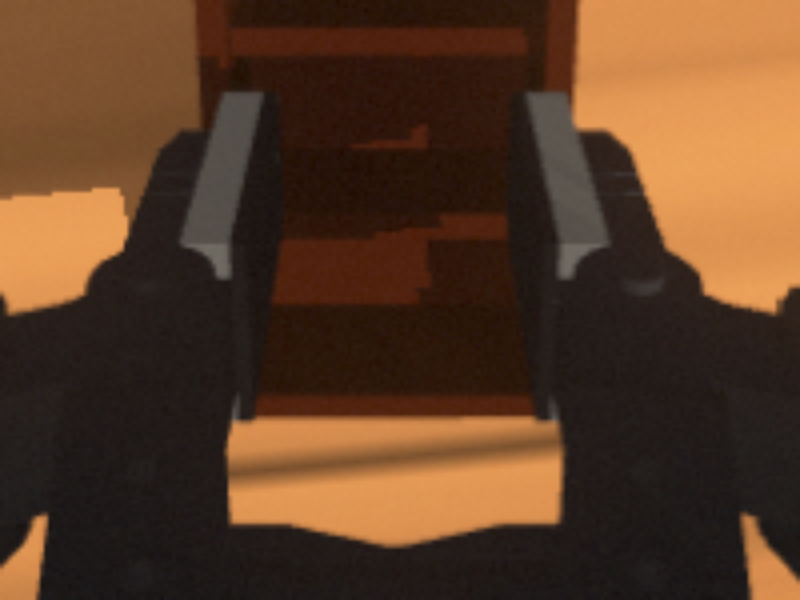

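The fingers closed above the rim. The depth shows the tips about 22 mm behind the TCP rather than 8 mm ahead, so they are at z ≈ 0.035. The tray hasn't moved, so I'll reopen, measure the tips and go lower.

Request:
arm_command([
  [[0,0,-0.05,0,0,0,0.5],[0,0,-0.05,0,0,0,0.6],[0,0,-0.05,0,0,0,0.75],[0,0,-0.05,0,0,0,0.75],[0,0,-0.05,0,0,0,0.75],[0,0,0,0,0,0,0.75],[0,0,0,0,0,0,0.75],[0,0,0,0,0,0,0.75]],
])

```text
time_s: 26.78
eef_pos: [0.4859, 0.099, 0.0114]
tcp_rot: [[-0.993, 0.12, -0.001], [0.12, 0.993, -0.001], [0.001, -0.001, -1.0]]
ft_force: [0.1, 0.8, -0.0]
opening: 0.064
gripper_force: 0.0
```

```bash
cat > tip.py <<'E'
from h import *
s=bot.observe();c=bot.get_calibration('wrist');p,d=bot.camera('wrist')
Q=((cloud(c,np.where(d>0,d,9),np.ones(d.shape,bool))-s['eef_pos'])@s['tcp_rot']).reshape(420,560,3)
h=s['opening']/2;print('tcp',s['eef_pos'],'opening',s['opening'],s['ft_force'])
sat=np.ptp(p.astype(int),2)
for sg in(-1,1):
    m=(sat<30)&(abs(Q[...,0]-.011)<.004)&(sg*Q[...,1]>h-.002)&(sg*Q[...,1]<h+.008)&(Q[...,2]<.02)&(Q[...,2]>-.05)
    print(sg,m.sum(),'tip tool z',np.percentile(Q[m][:,2],[50,95,99]) if m.sum()>5 else None)
E
python3 tip.py; python3 look.py w11 tray|grep -v felt
```

```text
tcp [0.4859 0.099  0.0114] opening 0.0640345326833387 [ 0.1421  0.8042 -0.0475]
-1 488 tip tool z [-0.0399 -0.0287 -0.0268]
1 462 tip tool z [-0.0405 -0.0295 -0.0279]
26.8333 [0.4861 0.0991 0.0117] [ 0.5291  0.4237 -0.5483  0.     -0.5997 -2.2204]
tray 0.95 [279. 255. 102. 158.] [64. 31. 14.] z [0.0025 0.0263] mid [0.4872 0.0991] rect [487.5  98.9] [50.3 91. ] 83.2
```

Request:
arm_command([
  [[0,0,0.03,0,0,0,0.75],[0,0,0.07,0,0,0,0.75],[0,0,0.11,0,0,0,0.75],[0,0,0.15,0,0,0,0.75],[0,0,0.18,0,0,0,0.75],[0,0,0.2,0,0,0,0.75],[0,0,0.2,0,0,0,0.75],[0,0,0.2,0,0,0,0.75]],
])

```text
time_s: 27.6
eef_pos: [0.4863, 0.0992, -0.0122]
tcp_rot: [[-0.993, 0.12, -0.0], [0.12, 0.993, -0.0], [0.0, -0.0, -1.0]]
ft_force: [-0.2, -0.8, 0.5]
opening: 0.0638
gripper_force: 0.0
```

```bash
python3 tip.py; python3 look.py w12 tray|grep -v felt
```

```text
tcp [ 0.4863  0.0992 -0.0122] opening 0.06381930451491358 [-0.2089 -0.8417  0.5086]
-1 493 tip tool z [-0.04   -0.0286 -0.0267]
1 479 tip tool z [-0.0402 -0.0292 -0.0276]
27.65 [ 0.4865  0.0993 -0.012 ] [ 0.5291  0.4652 -0.5662  0.0001 -0.5393 -2.2204]
tray 0.71 [276. 274. 121. 183.] [63. 30. 14.] z [0.0027 0.0263] mid [0.4862 0.0992] rect [487.4  98.7] [50.3 91.2] 83.0
```

Request:
arm_command([
  [[0,0,0.015,0,0,0,0.75],[0,0,0.03,0,0,0,0.75],[0,0,0.04,0,0,0,0.65],[0,0,0.04,0,0,0,0.55],[0,0,0.04,0,0,0,0.45],[0,0,0.04,0,0,0,0.35],[0,0,0.04,0,0,0,0.35],[0,0,0.04,0,0,0,0.35]],
], newtons=30)

```text
time_s: 28.42
eef_pos: [0.4863, 0.0992, -0.0169]
tcp_rot: [[-0.993, 0.12, -0.0], [0.12, 0.993, -0.0], [0.0, -0.0, -1.0]]
ft_force: [-0.5, -0.2, -0.5]
opening: 0.0497
gripper_force: 32.2
```

Request:
arm_command([
  [[0,0,0,0,0,0,0.35],[0,0,0,0,0,0,0.35],[0,0,0,0,0,0,0.35],[0,0,0,0,0,0,0.35],[0,0,0,0,0,0,0.35],[0,0,0,0,0,0,0.35],[0,0,0,0,0,0,0.35],[0,0,0,0,0,0,0.35]],
])

```text
time_s: 29.08
eef_pos: [0.4864, 0.0993, -0.0168]
tcp_rot: [[-0.993, 0.12, 0.0], [0.12, 0.993, 0.0], [-0.0, 0.0, -1.0]]
ft_force: [-0.1, 0.8, -1.8]
opening: 0.0489
gripper_force: 32.2
```

Request:
arm_command([
  [[0,0,-0.08,0,0,0,0.35],[0,0,-0.2,0,0,0,0.35],[0,0,-0.35,0,0,0,0.35],[0,0,-0.5,0,0,0,0.35],[0,0,-0.65,0,0,0,0.35],[0,0,-0.8,0,0,0,0.35],[0,0,-0.8,0,0,0,0.35],[0,0,-0.8,0,0,0,0.35]],
])

```text
time_s: 29.75
eef_pos: [0.4869, 0.0996, 0.0805]
tcp_rot: [[-0.993, 0.12, 0.003], [0.12, 0.993, 0.002], [-0.002, 0.002, -1.0]]
ft_force: [-0.6, 0.1, -1.4]
opening: 0.0495
gripper_force: 32.3
```

Request:
arm_command([
  [[0,-0.12,0,0,0,0,0.35],[-0.01,-0.3,0,0,0,0,0.35],[-0.01,-0.48,0,0,0,0,0.35],[-0.02,-0.66,0,0,0,0,0.35],[-0.02,-0.8,0,0,0,0,0.35],[-0.028,-0.89,0,0,0,0,0.35],[-0.028,-0.89,0,0,0,0,0.35],[-0.028,-0.89,0,0,0,0,0.35]],
])

```text
time_s: 30.42
eef_pos: [0.4764, -0.0078, 0.0786]
tcp_rot: [[-0.993, 0.122, -0.001], [0.122, 0.993, -0.0], [0.001, -0.001, -1.0]]
ft_force: [0.3, -0.4, -1.3]
opening: 0.0495
gripper_force: 32.3
```

```bash
python3 held.py tray w13
```

```text
30.4167 [ 0.4764 -0.0078  0.0786]
felt [ 0.6345 -0.2948] 533.0743018779904 [19.5 37.4] pca 123.8
felt [ 0.5753 -0.2193] 270.22726981528103 [15.5 23. ] pca 121.4
felt [ 0.5507 -0.193 ] 265.7765847197734 [21.3 17.5] pca 80.8
felt [0.548  0.0446] 390.3153404875193 [49.4 13. ] pca 11.6
felt [ 0.5327 -0.0744] 384.8253600069438 [12.4 50.3] pca 154.0
felt [ 0.4686 -0.1138] 4653.716794864507 [52.  92.1] pca 166.1
0.82 [280.6, 275.1, 125.9, 181.1] tool z [-0.0434 -0.0193] top mid [ 0.0003  0.0007 -0.0647] [0.0878 0.0522 0.0546] rect [0.3 0.7] [87.7 52.2] 0.0
```

Request:
arm_command([
  [[0,-0.12,0,0,0,0.004,0.35],[-0.01,-0.3,0,0,0,0.008,0.35],[-0.01,-0.48,0,0,0,0.012,0.35],[-0.02,-0.66,0,0,0,0.016,0.35],[-0.02,-0.8,0,0,0,0.0189,0.35],[-0.028,-0.89,0,0,0,0.0189,0.35],[-0.028,-0.89,0,0,0,0.0189,0.35],[-0.028,-0.89,0,0,0,0.0189,0.35]],
])

```text
time_s: 31.18
eef_pos: [0.4676, -0.1134, 0.0791]
tcp_rot: [[-0.972, 0.237, 0.0], [0.237, 0.972, 0.0], [-0.0, 0.0, -1.0]]
ft_force: [-0.2, -0.1, -0.8]
opening: 0.0491
gripper_force: 32.3
```

```bash
python3 held.py tray w14; python3 -c "
from h import *
print(bot.observe()['tcp_rot'])"
```

```text
31.1833 [ 0.4676 -0.1134  0.0791]
felt [ 0.6408 -0.2905] 990.0688268337399 [32.8 37.3] pca 128.3
felt [ 0.5451 -0.0697] 394.38967506366316 [49.8 12.9] pca 5.3
felt [ 0.5162 -0.1864] 387.1070170956664 [12.5 50.5] pca 147.3
felt [ 0.4362 -0.1061] 1262.2048634537496 [51.9 24.7] pca 76.3
0.75 [279.1, 275.9, 124.0, 181.4] tool z [-0.0435 -0.0193] top mid [ 0.0004  0.0006 -0.0634] [0.0878 0.0503 0.052 ] rect [0.4 0.6] [87.8 50.3] 0.1
[[-0.9718  0.2359  0.0002]
 [ 0.2359  0.9718  0.0001]
 [-0.0002  0.0001 -1.    ]]
```

Request:
arm_command([
  [[-0.004,0,0.12,0,0,0,0.35],[-0.004,0,0.27,0,0,0,0.35],[-0.004,0,0.42,0,0,0,0.35],[-0.004,0,0.55,0,0,0,0.35],[-0.004,0,0.64,0,0,0,0.35],[-0.004,0,0.69,0,0,0,0.35],[-0.004,0,0.725,0,0,0,0.35],[-0.004,0,0.735,0,0,0,0.35]],
])

```text
time_s: 31.95
eef_pos: [0.468, -0.1132, -0.0093]
tcp_rot: [[-0.972, 0.236, -0.0], [0.236, 0.972, -0.0], [0.0, -0.0, -1.0]]
ft_force: [0.2, -0.7, -1.1]
opening: 0.0496
gripper_force: 32.3
```

Request:
arm_command([
  [[0,0,0.008,0,0,0,0.35],[0,0,0.015,0,0,0,0.35],[0,0,0.022,0,0,0,0.35],[0,0,0.028,0,0,0,0.35],[0,0,0.032,0,0,0,0.35],[0,0,0.032,0,0,0,0.35],[0,0,0.032,0,0,0,0.35],[0,0,0.032,0,0,0,0.35]],
])

```text
time_s: 32.62
eef_pos: [0.4679, -0.1137, -0.0127]
tcp_rot: [[-0.971, 0.237, 0.0], [0.237, 0.971, -0.0], [-0.0, 0.0, -1.0]]
ft_force: [0.2, 0.4, -0.9]
opening: 0.0494
gripper_force: 32.3
```

```bash
python3 held.py tray w15; python3 - <<'E'
from h import *
# tray rim rectangle from clean band, world
c=bot.get_calibration('wrist');p,d=bot.camera('wrist');t=bot.trace('wrist','tray')[0]
P=cloud(c,d,t['mask']);L=P[(P[:,2]>.026)&(P[:,2]<.034)];R=cv2.minAreaRect((L[:,:2]*1000).astype(np.float32));print(R,len(L),np.percentile(P[:,2],[1,50,99]))
cv2.imwrite('pics/z2.png',cv2.resize(p[120:400,120:440,::-1],None,fx=2,fy=2))
E
```

```text
32.6167 [ 0.4679 -0.1137 -0.0127]
felt [ 0.4846 -0.0795] 147.98906458751298 [30.4  8. ] pca 5.3
felt [ 0.4668 -0.1505] 144.96122851246037 [ 7.6 30.8] pca 147.4
felt [ 0.4244 -0.1041] 58.311165765160695 [51.1  2. ] pca 76.4
0.63 [281.8, 274.9, 124.7, 181.9] tool z [-0.0434 -0.0188] top mid [ 0.      0.0006 -0.0645] [0.0886 0.0508 0.0541] rect [-0.   0.6] [88.6 50.7] 0.1
((467.5594482421875, -112.94383239746094), (50.73347854614258, 87.63507843017578), 76.27371978759766) 5705 [0.0062 0.0178 0.0307]
```

View pics/z2.png

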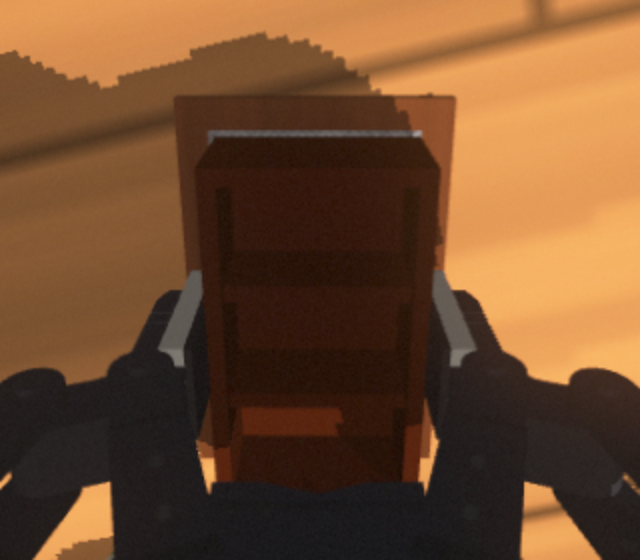

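The tray is aligned over the pad, with a thin even strip of felt showing at the near end (row 133). Touching down.

Request:
arm_command([
  [[0.003,0,0.003,0,0,0,0.35],[0.003,0,0.006,0,0,0,0.35],[0.003,0,0.009,0,0,0,0.35],[0.003,0,0.01,0,0,0,0.35],[0.003,0,0.01,0,0,0,0.35],[0.003,0,0.01,0,0,0,0.35],[0.003,0,0.01,0,0,0,0.35],[0.003,0,0.01,0,0,0,0.35]],
])

```text
time_s: 33.48
eef_pos: [0.4678, -0.1136, -0.013]
tcp_rot: [[-0.972, 0.237, 0.001], [0.237, 0.972, -0.0], [-0.001, -0.0, -1.0]]
ft_force: [-2.0, -0.5, 8.0]
opening: 0.0493
gripper_force: 33.4
```

Request:
arm_command([
  [[0,0,0,0,0,0,0.65],[0,0,0,0,0,0,0.75],[0,0,0,0,0,0,0.85],[0,0,0,0,0,0,0.85],[0,0,0,0,0,0,0.85],[0,0,0,0,0,0,0.85],[0,0,0,0,0,0,0.85],[0,0,0,0,0,0,0.85]],
])

```text
time_s: 34.15
eef_pos: [0.4674, -0.1136, -0.0141]
tcp_rot: [[-0.972, 0.237, -0.0], [0.237, 0.972, -0.0], [0.0, -0.0, -1.0]]
ft_force: [0.6, -0.4, -0.1]
opening: 0.0723
gripper_force: 0.0
```

Request:
arm_command([
  [[0,0,-0.1,0,0,0,1],[0,0,-0.25,0,0,0,1],[0,0,-0.4,0,0,0,1],[0,0,-0.6,0,0,0,1],[0,0,-0.8,0,0,0,1],[0,0,-1,0,0,0,1],[0,0,-1,0,0,0,1],[0,0,-1,0,0,0,1]],
])

```text
time_s: 34.82
eef_pos: [0.4682, -0.1135, 0.1073]
tcp_rot: [[-0.971, 0.237, 0.004], [0.237, 0.971, 0.001], [-0.003, 0.001, -1.0]]
ft_force: [-1.1, 0.6, 0.4]
opening: 0.0855
gripper_force: 0.0
```

Request:
arm_command([
  [[-0.03,-0.1,0,0,0,0,1],[-0.06,-0.22,0,0,0,0,1],[-0.1,-0.35,0,0,0,0,1],[-0.14,-0.48,0,0,0,0,1],[-0.18,-0.6,0,0,0,0,1],[-0.21,-0.688,0,0,0,0,1],[-0.21,-0.688,0,0,0,0,1],[-0.21,-0.688,0,0,0,0,1]],
])

```text
time_s: 35.48
eef_pos: [0.4717, -0.2, 0.1049]
tcp_rot: [[-0.971, 0.238, -0.002], [0.238, 0.971, 0.0], [0.002, -0.0, -1.0]]
ft_force: [-0.9, -0.8, -0.3]
opening: 0.0855
gripper_force: 0.0
```

```bash
python3 look.py w16 tray finial; python3 - <<'E'
from h import *
p,d=bot.camera('side');cv2.imwrite('pics/s3.png',p[:,:,::-1])
E
```

```text
35.4833 [ 0.4717 -0.2     0.1049] [-0.084   0.3072 -0.4143 -0.0004 -0.8515 -1.7272]
felt [ 0.6319 -0.2929] 424.0705380886793 [19.9 37. ] pca 101.9 hex 15.0 0.047
felt [ 0.5926 -0.1072] 661.4707000793424 [73.8 16.2] pca 18.4 hex 19.0 0.17
felt [ 0.5363 -0.3371] 659.5317088449374 [16.2 73.8] pca 134.0 hex 13.7 0.171
felt [0.5659 0.0156] 623.553059959766 [28.4 28.2] pca 95.1 hex -9.7 0.002
tray 0.56 [383. 179.  81. 111.] [61. 29. 13.] z [0.0063 0.0304] mid [ 0.469  -0.1134] rect [ 469.5 -113.4] [51.3 90.5] 77.1
finial 0.92 [203. 316.  40.  69.] [156.  24.  10.] z [0.0003 0.066 ] mid [ 0.5133 -0.2704] rect [ 514.5 -266.2] [11.7 98.9] 55.4
finial 0.65 [180. 240.  54.  60.] [112.  74.  68.] z [0.0032 0.0659] mid [ 0.4771 -0.2872] rect [ 476.7 -286.8] [11.6 10.5] 28.4
finial 0.64 [145. 161.  65.  54.] [165.  74.   1.] z [0.0014 0.0661] mid [ 0.4087 -0.29  ] rect [ 408.8 -290.2] [11.8 11.9] 76.4
```

View pics/w16.png

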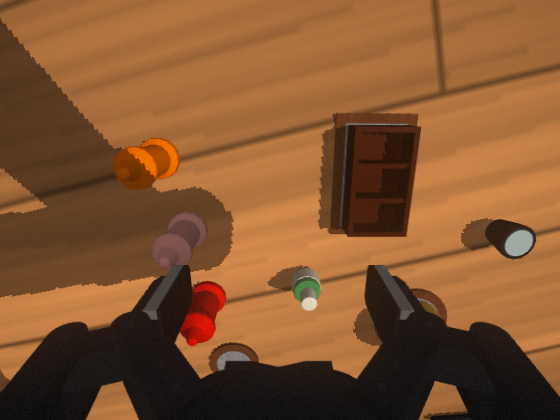

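The tray sits on its pad (375,180). The pink finial at (180,240) lies between orange (147,163) and red (203,312), so I'll close along y.

Request:
arm_command([
  [[-0.03,-0.1,0,0,0,-0.006,1],[-0.06,-0.22,0,0,0,-0.012,1],[-0.1,-0.35,0,0,0,-0.018,1],[-0.14,-0.48,0,0,0,-0.026,1],[-0.18,-0.6,0,0,0,-0.034,1],[-0.218,-0.693,0,0,0,-0.0383,1],[-0.218,-0.693,0,0,0,-0.0383,1],[-0.218,-0.693,0,0,0,-0.0383,0.8]],
])

```text
time_s: 36.35
eef_pos: [0.478, -0.2865, 0.1058]
tcp_rot: [[-1.0, -0.0, -0.0], [-0.0, 1.0, 0.0], [0.0, 0.0, -1.0]]
ft_force: [-0.0, -0.5, -0.1]
opening: 0.0754
gripper_force: 0.0
```

```bash
python3 look.py w17 finial;python3 held.py finial w17b|grep -v felt; python3 - <<'E'
from h import *
c=bot.get_calibration('wrist');p,d=bot.camera('wrist')
for t in bot.trace('wrist','finial')[:3]:
    P=cloud(c,d,t['mask'])
    for a,b in((.043,.051),(.056,.07)):
        L=P[(P[:,2]>a)&(P[:,2]<b)]; 
        if len(L)>10: print(p[t['mask']].mean(0).round(),a,(L.min(0)+L.max(0))[:2]/2,np.ptp(L,0)[:2])
E
```

```text
36.35 [ 0.478  -0.2865  0.1058] [-0.2493  0.3734 -0.3065 -0.0003 -0.8911 -1.3209]
felt [ 0.6407 -0.2912] 1063.504542754963 [36.6 36.7] pca 176.9 hex 12.5 0.001
felt [ 0.5679 -0.1834] 597.7643057499081 [66.3 15.6] pca 29.3 hex 29.7 0.151
felt [ 0.5681 -0.3882] 584.6549220113084 [15.  65.8] pca 150.9 hex -29.4 0.146
finial 0.84 [269. 123.  45.  50.] [193.  87.   1.] z [0.0052 0.0662] mid [ 0.4084 -0.2907] rect [ 408.4 -290.7] [11.8 10.8] 89.8
finial 0.81 [272. 289.  34.  65.] [146.  30.  14.] z [0.0006 0.0658] mid [ 0.551  -0.2921] rect [ 551.2 -292.5] [10.2 12. ] 12.3
finial 0.59 [277. 210.  41.  56.] [173. 117. 106.] z [0.0043 0.0659] mid [ 0.4767 -0.2875] rect [ 476.7 -287.5] [11.6 10.8] 89.2
36.45 [ 0.4779 -0.286   0.1059]
0.84 [272.2, 290.4, 37.5, 62.1] tool z [0.0557 0.1035] top mid [-0.0589 -0.0049  0.0582] [0.0021 0.0107 0.0062] rect [-58.8  -4.8] [ 1.7 10.8] 5.8
0.78 [275.2, 209.9, 41.4, 58.8] tool z [0.0395 0.1017] top mid [ 0.0008 -0.0017  0.042 ] [0.0111 0.0116 0.0069] rect [ 1.  -1.5] [10.7 11.8] 8.1
[148.  31.  14.] 0.043 [ 0.5519 -0.2921] [0.0313 0.0304]
[148.  31.  14.] 0.056 [ 0.5498 -0.2914] [0.0121 0.0155]
[179. 121. 109.] 0.043 [ 0.4774 -0.2877] [0.0315 0.0307]
[179. 121. 109.] 0.056 [ 0.477  -0.2874] [0.0173 0.0154]
[196.  88.   1.] 0.043 [ 0.4077 -0.2908] [0.0296 0.0312]
[196.  88.   1.] 0.056 [ 0.4084 -0.291 ] [0.0156 0.0174]
```

Request:
arm_command([
  [[0.006,-0.01,0.14,0,0,0,0.75],[0.006,-0.01,0.3,0,0,0,0.75],[0.006,-0.01,0.48,0,0,0,0.75],[0.006,-0.01,0.65,0,0,0,0.75],[0.006,-0.01,0.8,0,0,0,0.75],[0.006,-0.01,0.9,0,0,0,0.75],[0.006,-0.01,0.93,0,0,0,0.75],[0.006,-0.01,0.93,0,0,0,0.75]],
])

```text
time_s: 37.32
eef_pos: [0.4768, -0.2876, -0.0065]
tcp_rot: [[-1.0, -0.002, -0.002], [-0.002, 1.0, 0.001], [0.002, 0.001, -1.0]]
ft_force: [-0.2, -0.1, 0.5]
opening: 0.0637
gripper_force: 0.0
```

Request:
arm_command([
  [[0,0,0,0,0,0,0.6],[0,0,0,0,0,0,0.5],[0,0,0,0,0,0,0.4],[0,0,0,0,0,0,0.3],[0,0,0,0,0,0,0.2],[0,0,0,0,0,0,0.15],[0,0,0,0,0,0,0.15],[0,0,0,0,0,0,0.15]],
], newtons=25)

```text
time_s: 37.98
eef_pos: [0.4782, -0.2883, -0.0046]
tcp_rot: [[-1.0, -0.002, 0.002], [-0.002, 1.0, -0.001], [-0.002, -0.001, -1.0]]
ft_force: [-0.2, 1.0, 6.3]
opening: 0.0302
gripper_force: 24.6
```

Request:
arm_command([
  [[0,0,-0.01,0,0,0,0.15],[0,0,-0.02,0,0,0,0.15],[0,0,-0.04,0,0,0,0.15],[0,0,-0.06,0,0,0,0.15],[0,0,-0.08,0,0,0,0.15],[0,0,-0.1,0,0,0,0.15],[0,0,-0.1,0,0,0,0.15],[0,0,-0.1,0,0,0,0.15]],
])

```text
time_s: 38.65
eef_pos: [0.4775, -0.288, 0.0066]
tcp_rot: [[-1.0, -0.001, 0.0], [-0.001, 1.0, -0.0], [-0.0, -0.0, -1.0]]
ft_force: [0.0, -0.4, -0.1]
opening: 0.0299
gripper_force: 24.7
```

```bash
python3 held.py finial w18|grep -v felt; python3 tip.py; python3 - <<'E'
from h import *
p,d=bot.camera('side');cv2.imwrite('pics/s4.png',p[:,:,::-1])
w=cv2.imread('pics/w18.png')
cv2.imwrite('pics/m2.png',np.hstack([cv2.resize(w[150:350,180:380],(400,400)),cv2.resize(p[100:220,270:390,::-1],(400,400))]))
E
```

```text
38.65 [ 0.4775 -0.288   0.0066]
0.91 [279.0, 287.9, 73.0, 122.1] tool z [-0.0707 -0.0056] top mid [ 0.0017  0.0009 -0.0684] [0.0106 0.0122 0.0074] rect [1.8 1.1] [10.7 11.9] 7.9
tcp [ 0.4773 -0.2879  0.0063] opening 0.030225992575867052 [-0.2976 -0.2869  0.5904]
-1 550 tip tool z [-0.038  -0.0239 -0.0222]
1 483 tip tool z [-0.0385 -0.0246 -0.0216]
```

View pics/m2.png

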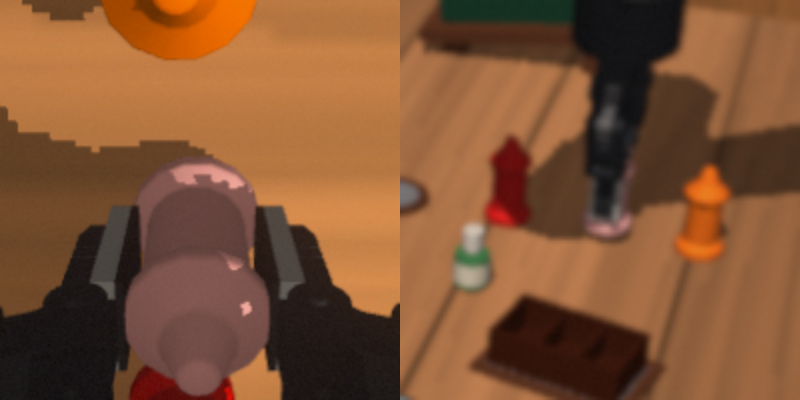

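The fingers hold the finial by its collar and it hangs upright at (279,288). I'll lift it well clear of the red one and carry it across.

Request:
arm_command([
  [[0,0,-0.05,0,0,0,0.15],[0,0,-0.15,0,0,0,0.15],[0,0,-0.3,0,0,0,0.15],[0,0,-0.45,0,0,0,0.15],[0,0,-0.6,0,0,0,0.15],[0,0,-0.75,0,0,0,0.15],[0,0,-0.82,0,0,0,0.15],[0,0,-0.82,0,0,0,0.15]],
])

```text
time_s: 39.52
eef_pos: [0.4788, -0.2885, 0.1073]
tcp_rot: [[-1.0, -0.002, 0.005], [-0.002, 1.0, -0.002], [-0.005, -0.002, -1.0]]
ft_force: [0.6, 0.4, -0.1]
opening: 0.0301
gripper_force: 24.8
```

Request:
arm_command([
  [[-0.05,0,0,0,0,0,0.15],[-0.15,0,0,0,0,0,0.15],[-0.28,0,0,0,0,0,0.15],[-0.42,0,0,0,0,0,0.15],[-0.55,0,0,0,0,0,0.15],[-0.64,-0.01,0,0,0,0,0.15],[-0.68,-0.01,0,0,0,0,0.15],[-0.68,-0.01,0,0,0,0,0.15]],
])

```text
time_s: 40.18
eef_pos: [0.5593, -0.2887, 0.1029]
tcp_rot: [[-1.0, -0.002, -0.002], [-0.002, 1.0, 0.001], [0.002, 0.001, -1.0]]
ft_force: [0.2, 0.2, -1.3]
opening: 0.0299
gripper_force: 24.8
```

Request:
arm_command([
  [[-0.05,0,0,0,0,0,0.15],[-0.15,0,0,0,0,0,0.15],[-0.28,0,0,0,0,0,0.15],[-0.42,0,0,0,0,0,0.15],[-0.55,0,0,0,0,0,0.15],[-0.64,-0.01,0,0,0,0,0.15],[-0.683,-0.016,0,0,0,0,0.15],[-0.683,-0.016,0,0,0,0,0.15]],
])

```text
time_s: 40.85
eef_pos: [0.6412, -0.2908, 0.1041]
tcp_rot: [[-1.0, -0.001, -0.001], [-0.001, 1.0, 0.0], [0.001, 0.0, -1.0]]
ft_force: [0.3, -0.9, -0.3]
opening: 0.0298
gripper_force: 24.8
```

```bash
python3 held.py finial w19; python3 - <<'E'
from h import *
s=bot.observe();c=bot.get_calibration('wrist');p,d=bot.camera('wrist')
for t in bot.trace('wrist','finial')[:3]:
    Q=(cloud(c,d,t['mask'])-s['eef_pos'])@s['tcp_rot'];Q=Q[np.hypot(Q[:,0],Q[:,1])<.03]
    if len(Q)<50: continue
    z=np.percentile(Q[:,2],.5);h=z+.067-Q[:,2]
    for a,b in((.0,.005),(.044,.05),(.058,.07)):
        L=Q[(h>a)&(h<b)];
        if len(L)>9:print(a,(L.min(0)+L.max(0))/2,np.ptp(L,0),len(L))
p,d=bot.camera('side');P=cv2.resize(p[60:200,200:340,::-1],None,fx=4,fy=4);cv2.imwrite('pics/s5.png',P)
E
```

```text
40.85 [ 0.6412 -0.2908  0.1041]
felt [ 0.7161 -0.2477] 439.2037670034915 [51.5 12.7] pca 13.6
felt [ 0.7159 -0.3324] 427.25096719153225 [12.6 51.5] pca 166.1
felt [ 0.6408 -0.2914] 1066.2030048528686 [36.5 36.8] pca 130.8
0.6 [278.8, 288.9, 68.2, 123.0] tool z [-0.0707 -0.0073] top mid [ 0.0017  0.0009 -0.0683] [0.011  0.0122 0.0071] rect [1.3 0.6] [11.  11.4] 40.3
0.0 [ 0.0112  0.0001 -0.0067] [0.0145 0.034  0.0044] 162
0.044 [ 0.0014  0.0007 -0.0513] [0.0304 0.0303 0.0052] 657
0.058 [ 0.0021  0.0009 -0.0669] [0.0119 0.0148 0.0099] 1046
```

View pics/s5.png

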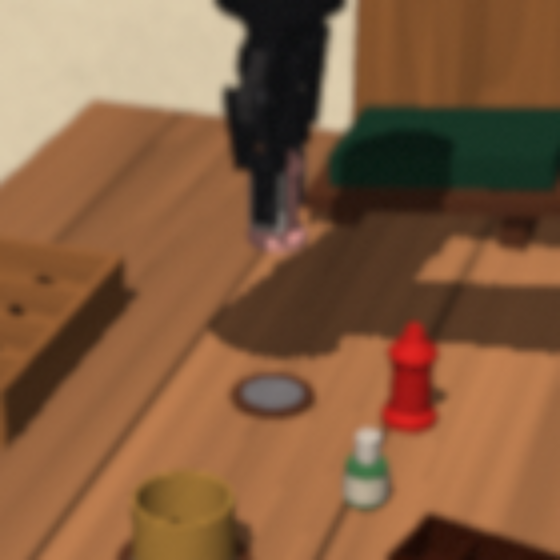

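Request:
arm_command([
  [[-0.004,-0.005,0.1,0,0,0,0.15],[-0.004,-0.005,0.25,0,0,0,0.15],[-0.004,-0.005,0.42,0,0,0,0.15],[-0.004,-0.005,0.57,0,0,0,0.15],[-0.004,-0.005,0.69,0,0,0,0.15],[-0.004,-0.005,0.77,0,0,0,0.15],[-0.004,-0.005,0.815,0,0,0,0.15],[-0.004,-0.005,0.835,0,0,0,0.15]],
])

```text
time_s: 41.77
eef_pos: [0.6408, -0.2914, 0.0034]
tcp_rot: [[-1.0, -0.001, -0.002], [-0.001, 1.0, 0.0], [0.002, 0.0, -1.0]]
ft_force: [-0.2, -1.0, 0.1]
opening: 0.0302
gripper_force: 24.8
```

Request:
arm_command([
  [[0,0,0.006,0,0,0,0.15],[0,0,0.012,0,0,0,0.15],[0,0,0.018,0,0,0,0.15],[0,0,0.024,0,0,0,0.15],[0,0,0.03,0,0,0,0.15],[0,0,0.034,0,0,0,0.15],[0,0,0.034,0,0,0,0.15],[0,0,0.034,0,0,0,0.15]],
])

```text
time_s: 42.43
eef_pos: [0.6414, -0.2915, 0.0006]
tcp_rot: [[-1.0, -0.001, 0.0], [-0.001, 1.0, -0.0], [-0.0, -0.0, -1.0]]
ft_force: [-0.7, -0.8, 0.3]
opening: 0.03
gripper_force: 24.8
```

Request:
arm_command([
  [[0,0,0.003,0,0,0,0.15],[0,0,0.006,0,0,0,0.15],[0,0,0.009,0,0,0,0.15],[0,0,0.012,0,0,0,0.15],[0,0,0.012,0,0,0,0.15],[0,0,0.012,0,0,0,0.15],[0,0,0.012,0,0,0,0.15],[0,0,0.012,0,0,0,0.15]],
])

```text
time_s: 43.1
eef_pos: [0.6416, -0.2916, -0.0004]
tcp_rot: [[-1.0, -0.001, 0.001], [-0.001, 1.0, -0.0], [-0.001, -0.0, -1.0]]
ft_force: [0.8, -0.6, 3.3]
opening: 0.0297
gripper_force: 24.9
```

```bash
python3 held.py finial w20; python3 - <<'E'
from h import *
s=bot.observe();c=bot.get_calibration('wrist');p,d=bot.camera('wrist')
for t in bot.trace('wrist','finial')[:2]:
    P=cloud(c,d,t['mask']);P=P[np.hypot(*(P[:,:2]-s['eef_pos'][:2]).T)<.03]
    if len(P)<50: continue
    for a,b in((.002,.01),(.047,.054),(.062,.075)):
        L=P[(P[:,2]>a)&(P[:,2]<b)]
        if len(L)>9:print(a,(L.min(0)+L.max(0))/2,np.ptp(L,0),len(L))
E
```

```text
43.1 [ 0.6416 -0.2916 -0.0004]
felt [ 0.6542 -0.2656] 162.21815923973918 [31.   7.8] pca 13.7
felt [ 0.6537 -0.3163] 157.0675608413294 [ 7.5 31.5] pca 166.4
felt [ 0.5523 -0.1727] 230.69497278193012 [17.8 19.5] pca 174.6
felt [ 0.5469 -0.1966] 88.45390357542783 [10.5 16.5] pca 148.0
0.72 [278.1, 289.3, 68.4, 121.8] tool z [-0.0707 -0.006 ] top mid [ 0.0014  0.0009 -0.0683] [0.011  0.0122 0.0071] rect [1.5 1.1] [10.6 11.9] 15.9
0.002 [ 0.6408 -0.2911  0.0071] [0.0359 0.0333 0.0058] 262
0.047 [ 0.6401 -0.2909  0.051 ] [0.0303 0.0299 0.006 ] 730
0.062 [ 0.6396 -0.2907  0.0668] [0.0116 0.014  0.0096] 977
```

Request:
arm_command([
  [[0,0,0,0,0,0,0.38],[0,0,0,0,0,0,0.42],[0,0,0,0,0,0,0.5],[0,0,0,0,0,0,0.6],[0,0,0,0,0,0,0.7],[0,0,0,0,0,0,0.8],[0,0,0,0,0,0,0.8],[0,0,0,0,0,0,0.8]],
])

```text
time_s: 43.97
eef_pos: [0.6414, -0.2915, -0.001]
tcp_rot: [[-1.0, -0.001, -0.0], [-0.001, 1.0, 0.0], [0.0, 0.0, -1.0]]
ft_force: [0.7, 0.6, -0.1]
opening: 0.0683
gripper_force: 0.0
```

Request:
arm_command([
  [[0,0,-0.1,0,0,0,0.8],[0,0,-0.25,0,0,0,0.8],[0,0,-0.4,0,0,0,0.8],[0,0,-0.6,0,0,0,0.8],[0,0,-0.8,0,0,0,0.8],[0,0,-1,0,0,0,0.8],[0,0,-1,0,0,0,0.8],[0,0,-1,0,0,0,0.8]],
])

```text
time_s: 44.63
eef_pos: [0.6426, -0.2918, 0.1224]
tcp_rot: [[-1.0, -0.001, 0.005], [-0.001, 1.0, -0.001], [-0.005, -0.001, -1.0]]
ft_force: [0.0, 0.3, 0.4]
opening: 0.0686
gripper_force: 0.0
```

Request:
arm_command([
  [[0.1,0.1,-0.1,0,0,0,1],[0.25,0.2,-0.25,0,0,0,1],[0.4,0.4,-0.4,0,0,0,1],[0.6,0.6,-0.5,0,0,0,1],[0.8,0.8,-0.6,0,0,0,1],[1,1,-0.6,0,0,0,1],[1,1,-0.6,0,0,0,1],[1,1,-0.6,0,0,0,1]],
])

```text
time_s: 45.3
eef_pos: [0.5198, -0.1706, 0.1913]
tcp_rot: [[-1.0, -0.003, -0.0], [-0.003, 1.0, 0.0], [0.0, 0.0, -1.0]]
ft_force: [0.9, -0.8, 0.7]
opening: 0.0855
gripper_force: 0.0
```

```bash
python3 look.py w21 cup tray finial loupe; python3 - <<'E'
from h import *
c=bot.get_calibration('wrist');p,d=bot.camera('wrist')
P=cloud(c,d,np.ones(d.shape,bool))
for nm,x,y,r,bands in(('finial',.6408,-.2912,.03,((.006,.011),(.047,.054),(.062,.075))),('cup',.631,-.0962,.036,((.042,.048),)),('tray',.4686,-.1138,.06,((.027,.033),))):
    for a,b in bands:
        L=P[(np.hypot(P[:,0]-x,P[:,1]-y)<r)&(P[:,2]>a)&(P[:,2]<b)]
        if len(L)>9: print(nm,a,(L.min(0)+L.max(0))[:2]/2,np.ptp(L,0)[:2],cv2.minAreaRect((L[:,:2]*1000).astype(np.float32)))
E
```

```text
45.3 [ 0.5198 -0.1706  0.1913] [-0.0208  0.2706 -0.2183 -0.0003 -1.0823 -1.5467]
felt [ 0.6733 -0.0118] 1153.8114276158922 [98.5 21.6] pca 32.4 hex -27.0 0.172
felt [ 0.6747 -0.3273] 1128.5077090440318 [20.9 96.4] pca 148.2 hex 27.5 0.173
felt [0.5586 0.0098] 574.1175431042329 [27.9 25.8] pca 21.2 hex 6.1 0.004
cup 0.66 [340. 277.  52.  59.] [90. 63. 23.] z [0.0066 0.0462] mid [ 0.631  -0.0963] rect [630.7 -96.2] [55.4 54. ] 26.3
tray 0.83 [334. 134.  73.  96.] [61. 29. 14.] z [0.0058 0.0306] mid [ 0.4682 -0.1136] rect [ 468.8 -113.4] [50.4 89.5] 76.8
finial 0.97 [157.  74.  51.  41.] [186.  82.   1.] z [0.0041 0.0659] mid [ 0.4087 -0.2901] rect [ 408.7 -290.1] [10.6 11. ] 88.1
finial 0.7 [189. 273.  20.  26.] [177. 119. 109.] z [0.0046 0.2226] mid [ 0.5147 -0.2128] rect [ 514.7 -213. ] [8.5 0.7] 4.1
finial 0.66 [171. 214.  38.  42.] [112.  25.  11.] z [0.0033 0.0658] mid [ 0.5517 -0.2924] rect [ 551.1 -292.2] [12.3 10.1] 75.1
loupe 0.86 [424. 211.  34.  32.] [103.  98.  88.] z [-0.0002  0.0293] mid [ 0.5495 -0.0022] rect [549.7  -2.7] [31.7 30.7] 56.8
finial 0.006 [ 0.6393 -0.2884] [0.0332 0.03  ] ((635.7044067382812, -284.80950927734375), (35.662105560302734, 20.26678466796875), 38.58283615112305)
cup 0.042 [ 0.6306 -0.0972] [0.0559 0.0522] ((630.5951538085938, -97.19742584228516), (52.20454025268555, 55.827693939208984), 88.46821594238281)
tray 0.027 [ 0.4692 -0.1131] [0.0985 0.0684] ((468.9986572265625, -113.45269775390625), (50.83091735839844, 89.82064819335938), 76.34461975097656)
```

View pics/w21.png

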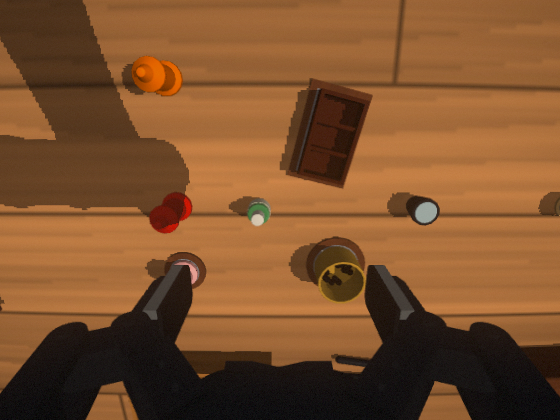

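I've viewed more pictures than allowed, so the rest is by numbers only. The tray is at (0.469, -0.113) at 166.3° and the cup at (0.631, -0.096), both centred. Now the finial, jar and bystanders from the fixed cameras.

```bash
python3 - <<'E'
from h import *
C={'finial':(.6408,-.2912),'jar':(.4885,.2845),'reel':(.5485,.1917),'loupe':(.5495,-.002),'cup':(.631,-.0962)}
B={'finial':((.044,.056),(.06,.075)),'jar':((.066,.076),),'reel':((.026,.035),),'loupe':((.024,.033),),'cup':((.042,.05),)}
for cam in('top','side'):
    p,d=bot.camera(cam);c=bot.get_calibration(cam);P=cloud(c,d,np.ones(d.shape,bool))
    for n,(x,y) in C.items():
        for a,b in B[n]:
            L=P[(np.hypot(P[:,0]-x,P[:,1]-y)<.042)&(P[:,2]>a)&(P[:,2]<b)]
            if len(L)>9: print(cam,n,a,(L.min(0)+L.max(0))[:2]/2,np.ptp(L,0)[:2],len(L))
    for n in('finial_pad','finial'):
        for t in bot.trace(cam,n)[:4]:
            q=cloud(c,d,t['mask']); 
            if len(q)>5 and t['p']>.3: print(cam,n,t['p'],p[t['mask']].mean(0).round(),(q.min(0)+q.max(0))[:2]/2,np.ptp(q,0))
print(bot.observe()['time_s'])
E
```

```text
top jar 0.066 [0.4896 0.2845] [0.0425 0.0454] 478
top reel 0.026 [0.5482 0.1918] [0.0321 0.0313] 216
top finial 0.65 [171.  82.   2.] [ 0.4091 -0.3002] [0.0355 0.0557 0.0724]
top finial 0.62 [118.  94.  49.] [0.4917 0.2966] [0.0676 0.0864 0.0762]
top finial 0.43 [104.   9.   4.] [ 0.5459 -0.2929] [0.023  0.0346 0.0558]
side finial 0.044 [ 0.6397 -0.2851] [0.0294 0.0216] 52
side finial 0.06 [ 0.6417 -0.2884] [0.013 0.009] 26
side jar 0.066 [0.4889 0.2849] [0.0439 0.0422] 668
side reel 0.026 [0.5487 0.1914] [0.0314 0.0329] 248
side loupe 0.024 [ 0.5502 -0.0019] [0.0313 0.0305] 146
side cup 0.042 [ 0.6312 -0.0969] [0.0551 0.0577] 125
side finial 0.83 [120.  26.  20.] [ 0.5601 -0.3425] [0.0508 0.1383 0.069 ]
side finial 0.71 [91. 57. 39.] [ 0.6313 -0.09  ] [0.0739 0.0651 0.0065]
side finial 0.6 [186.  87.  23.] [ 0.4114 -0.3358] [0.0396 0.1285 0.0702]
side finial 0.57 [182. 125. 117.] [ 0.6558 -0.3507] [0.0644 0.1584 0.0736]
45.9
```

Request:
arm_command([
  [[0.1,-0.15,0,0,0,0,1],[0.2,-0.3,0,0,0,0,1],[0.3,-0.5,0,0,0,0,1],[0.4,-0.7,0,0,0,0,1],[0.4,-0.9,0,0,0,0,1],[0.4,-1,0,0,0,0,1],[0.4,-1,0,0,0,0,1],[0.4,-1,0,0,0,0,1]],
])

```text
time_s: 46.57
eef_pos: [0.4734, -0.2919, 0.1908]
tcp_rot: [[-1.0, -0.0, -0.0], [-0.0, 1.0, 0.0], [0.0, 0.0, -1.0]]
ft_force: [-0.4, 0.5, -0.1]
opening: 0.0852
gripper_force: 0.0
```

```bash
python3 - <<'E'
from h import *
c=bot.get_calibration('wrist');p,d=bot.camera('wrist');P=cloud(c,d,np.ones(d.shape,bool))
for a,b in((.005,.011),(.046,.055),(.06,.075)):
    L=P[(np.hypot(P[:,0]-.6408,P[:,1]+.2912)<.022)&(P[:,2]>a)&(P[:,2]<b)]
    if len(L)>9: print(a,(L.min(0)+L.max(0))[:2]/2,np.ptp(L,0)[:2],len(L),L[:,2].max())
for t in bot.trace('wrist','finial_pad')[:2]:
    q=cloud(c,d,t['mask']);q=q[q[:,2]<.01];print(t['p'],(q.min(0)+q.max(0))[:2]/2,np.ptp(q,0))
E
```

```text
0.005 [ 0.6361 -0.2907] [0.0312 0.0359] 119 0.010997371331490258
0.046 [ 0.6402 -0.2908] [0.0304 0.0299] 173 0.054995221646402526
0.06 [ 0.6383 -0.2914] [0.011 0.014] 130 0.07107698493896308
0.66 [ 0.6372 -0.2907] [0.0481 0.0528 0.0092]
```

```bash
python3 -c "
from cell import bot
print(bot.job_done())"
```

```text
the job is handed in; nothing more can be done
None
```

The job is handed in: the jar, cup, tray and finial each stand upright on their matching pads, within about 1 mm of centre by camera, with jar and tray yaw within about 0.5°; the reel and loupe have not moved. It took under 50 s of the 118 s, but I viewed 16 pictures where 14 were allowed.

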